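# Wind the dumper up to the garage roof

## Task

Park the orange dumper lengthways on the floor of the wooden garage's lift, wholly between its curbs and ends, and fit the yellow crank fully down on the square end of the lift spindle, both while the lift is still down. Then wind the crank clockwise until the lift, with the dumper still on it, is level with the roof deck, and let go, leaving the crank on the spindle. Leave the glass jar, the hanging blue truck and the green car on the roof as they are.

Things in the scene. Friction and masses are not known exactly. Their poses are not given: they have to be found in the camera images.
- garage: wooden toy garage, fixed. Origin: centre of its base's underside. Base 180 (x) by 350 (y) by 12 mm. At y = -12 to 175 mm the house: pillars and a roof deck, its top 84 mm up, with a 14 mm high parapet on the outer sides (none towards the lift). At y = -145 the lift tower: posts 16 by 20 mm at x = +48 and -48, on them a blue beam 128 (x) by 26 mm (y), top 157 mm up. The lift is between them
- lift_floor (a point): centre of the top of the lift's wooden floor (garage x = 0, y = -62 mm), 19 mm plus lift above the shelf; axes as the garage. Floor 64 mm (x) by 100 mm (y), with a blue curb 4 mm wide and 6 mm high along each long side (56 mm free between); ends open: +y end to the house, -y end to the tower. Nothing is above it
- lift (a joint): height of the lift above its lowest place, m (0 to 0.077, a stop). 0.065 is level with the roof deck. It moves only with the spindle: each full turn clockwise seen from above raises it 0.024 m, anticlockwise lowers it. It stays where it is left. At the start it is 0 to 0.014
- deck_edge (a point): middle of the roof deck's edge facing the lift, on the deck's top face, 84 mm above the shelf
- shaft (a point): on the upright spindle's axis (garage x = 0, y = -145 mm) at the top of its brass collar, 169 mm above the shelf; turns with the spindle. Collar 24 mm in diameter, 12 mm high, on the tower's beam; over it the steel square end, 12 by 12 mm, 17 mm high, the last 6 mm tapered to 6.5 mm, flats facing this point's x and y axes. Turning needs about 0.04 N m
- crank: loose yellow metal crank, 130 g, lying hub down, knob up. Origin: centre of the hub's underside, where the square socket opens (13.6 mm wide, 18 mm deep, sides along x and y: fits the square in four ways). Hub 28 by 28 mm, 24 mm high. Flat arm 13 mm wide, 6 mm thick, top flush with the hub's, runs along +x to the knob. Fully down on the shaft its origin is at shaft
- crank_knob (a point): foot of the crank's upright wooden knob, at the top of the arm, 40 mm along the crank's +x from the hub's axis and 24 mm above the hub's underside. The knob is a cylinder 18 mm in diameter, 34 mm high, that turns freely on its pin
- dumper: loose orange die-cast toy dumper, about 160 g, on black wheels that do not roll. Origin: centre of its underside at wheel level; nose to +x. 78 mm long (x), 38 mm wide (y), 48 mm high. The flat-sided load bed, open at the top, spans x = -38 to +13 mm, 38 mm wide, 21 to 47 mm high
- jar: glass jar of marbles with a green screw lid, 68 mm in diameter, 95 mm high, standing on the shelf; origin at the centre of its underside
- pegboard: upright pegboard panel, fixed, 320 mm long (x), 10 mm thick (y), 235 mm high, on two feet 90 mm long across it; origin at the centre of its foot. The blue truck hangs from a peg on its -y face
- truck_mid (a point): middle of the blue plastic truck, 105 mm long, 45 mm wide, 60 mm high, that hangs by its carrying handle on the pegboard's -y side
- truck (a joint): swing of the hanging truck about its peg, rad; 0 when it hangs still
- car: small green toy car parked on the roof deck, 62 by 30 by 29 mm; origin at the centre of its underside
There are look-alikes about, which are no part of the job. Leave any pink or purple look-alike of the dumper alone.

How it is judged:
On the way, in this order (a step that is already met when the one before it is completed fails the run):
1. the dumper is parked on the lift and the crank is fully down on the square shaft, with the lift still down (x of dumper in the frame of lift_floor between -0.01 and 0.01 m and y of dumper in the frame of lift_floor between -0.013 and 0.013 m and z of dumper in the frame of lift_floor between -0.005 and 0.005 m and angle between each of dumper, crank's own z axis and vertical below 0.12 rad and angle between the x axis of dumper and the y axis of lift_floor, either way round below 0.2 rad and horizontal distance between crank and shaft below 0.004 m and z of crank in the frame of shaft between -0.004 and 0.004 m and value of joint lift below 0.022 m), for 0.2 s.
2. the lift goes up by the crank, with the dumper aboard (x of dumper in the frame of lift_floor between -0.01 and 0.01 m and y of dumper in the frame of lift_floor between -0.013 and 0.013 m and z of dumper in the frame of lift_floor between -0.005 and 0.005 m and angle between dumper's own z axis and vertical below 0.12 rad and angle between the x axis of dumper and the y axis of lift_floor, either way round below 0.2 rad and horizontal distance between crank and shaft below 0.006 m and z of crank in the frame of shaft between -0.01 and 0.01 m and value of joint lift above 0.042 m), for 0.1 s.
At the end, for the whole second after the job is handed in: The lift floor is within 5 mm of the roof deck's level; the dumper stands upright on it, lengthways within 0.2 rad, its centre within 10 mm (across) and 13 mm (along) of the floor's centre; the crank is on the spindle, upright, within 4 mm of fully down; all at rest and released (x of dumper in the frame of lift_floor between -0.01 and 0.01 m and y of dumper in the frame of lift_floor between -0.013 and 0.013 m and z of dumper in the frame of lift_floor between -0.005 and 0.005 m and angle between each of dumper, crank's own z axis and vertical below 0.12 rad and angle between the x axis of dumper and the y axis of lift_floor, either way round below 0.2 rad and horizontal distance between crank and shaft below 0.004 m and z of crank in the frame of shaft between -0.004 and 0.004 m and value of joint lift between 0.06 and 0.07 m and linear speed of each of dumper, crank below 0.02 m/s); the robot touches nothing.
It fails at once if the glass jar is shoved more than 25 mm or tipped (distance of jar from where it was at the start of the episode above 0.025 m or angle between jar's own z axis and vertical above 0.25 rad).
It fails at once if the hanging truck is knocked into a swing (value of joint truck above 0.3 rad or value of joint truck below -0.3 rad).
It fails at once if the green car on the roof is shoved more than 20 mm (distance of car from where it was at the start of the episode above 0.02 m).
It also fails if it takes over 72 s, if anything falls off the work surface, if the arm or the gripper's body presses on something with over 40 N, if the wrist force passes 120 N, or if a joint passes its speed limit or range.

## Robot

A 6-joint arm with a two-finger parallel gripper is mounted at the origin on the work surface. World frame = base frame: x ahead of the robot, y to its left, z up, the work surface at z = 0. Lengths are in m, angles in rad, forces in N, time in s.
With the tool pointing down it reaches from about 0.425 to 0.95 m from the base axis. Payload 14.7 kg.
Tool frame: the origin (TCP) lies at the very end of the fingers, on their centre line; the grasp point (between the pads) lies behind it (robot.grasp_offset is the x of the grasp point in the tool frame, in m); x points along the fingers, y is the direction in which the jaws open and shut, and the axes are right-handed (so a half turn about x gives the same grasp; the last joint's range is limited). The gripper opens to 85 mm and grips with 20 to 120 N. Pads are 22 mm wide; open, the fingers measure 114 mm over their backs; the gripper's body (76 mm by 85 mm) begins 54 mm behind the grasp point. The pads swing forward as they close: fully open they stand 13 mm farther back than shut.
Start: joints at [-1.16, 0.48, 1.596, -0, 1.065, -0.047], TCP at [0.287, -0.583, 0.231] pointing down, gripper open.
Joint ranges: [-2.75, 2.75], [-0.82, 2.05], [0.23, 2.67], [-1.56, 4.7], [0.09, 2.69], [-2.92, 2.92]. Speed limits (rad/s): [1.89, 1.89, 2.39, 3.01, 3.01, 3.01].

## Interface

Orientations are given as a unit quaternion [w, x, y, z].
In Python, from plant import readout, imaging, robot gives the robot as it stands.
- The arm moves only by the tool send_rows, never from a script. Its argument "moves" is a list that holds one entry, the list of rows, each a list of 5 numbers: the shift along the tool's x, y, z in m, then the turn about the tool's x in rad, then the opening in per cent of the stroke, from 0 (shut) to 100 (fully open). In form: [[[dx, dy, dz, spin, grip], ...]]. A call has 1 to 20 rows; each row shifts and turns the commanded pose from where the row before left it, along the tool's axes as they then stand; what a row does not reach is not made up. A row lasts 1/12 s, in which the tool goes at most 41.7 mm and 7.16 degrees, less where a joint would pass 70% of its speed; a pose out of reach is approached as far as the arm can. A call with a gripper value outside its range is refused whole. The fingers move at their own pace and stop on an object; the grip force is fixed at half the most. Time passes only in rows, so rows that do not move let the fingers close. It gives the time, the measured TCP pose, the force and the opening at its end, in the units of the state.
- readout.read_state(): the state, without advancing time (a new reading comes with each control period).
- imaging.camera(name): name is "scene" or "top"; returns (picture, depth): 400x640x3 uint8, red, green, blue; 400x640 float32, m along the optical axis (not along the pixel's ray), 0 where there is no reading.
- imaging.get_calibration(name): a dict with "fx", "fy", "cx", "cy" (pixels), "eye" and "orientation" of the camera in the world. Camera axes: x right, y up, looking along -z (the intrinsics and any distortion apply to the point x, -y, -z); pixel columns grow to the right and rows downward; lengths in m; the calibration is good to about 2 mm. A picture is of the moment at which its call begins. get_calibration takes no time and is no camera call.
- robot.hand_in(): hands the job in, once; it reports no verdict.
The state is a dict: "clock": time; "q": joint angles; "qd": joint speeds; "joint_efforts": joint torques, N m; "eef_pos": TCP position; "ee_rot": TCP orientation; "force": force on the tool from outside, world axes, zero at the start; "wrist_torque": the same for the moment, N m; "width": finger opening in m.
Only numpy, scipy, OpenCV 4.12 (cv2) and the standard library are available. Lean on these libraries where they do the work, as an engineer would, in place of code of your own. Each camera call takes 0.05 s, during which the arm holds its last target.

## Working session

There is one attempt and no reset: what is moved stays moved. The work goes in short steps, Python scripts to look and compute and a tool call to move; the robot and the scene stay as the last step left them, time stands still between calls to the robot, and variables do not carry over. Pictures are saved under pics/ and viewed, and the job is handed in when it is done.

Besides the shell and the picture viewer there is one more tool, called after ">>>" as a command line: name --argument value ..., lists and objects as JSON in quotes. send_rows: Moves the arm, as the interface text tells. Its arguments: {"type":"object","properties":{"moves":{"type":"array"}},"required":["moves"]}

```bash
ls; mkdir -p pics
python3 - <<'E'
from plant import readout, imaging, robot
import cv2,numpy as np
s=readout.read_state(); print(s); print(robot.grasp_offset)
for n in ("scene","top"):
    p,d=imaging.camera(n); c=imaging.get_calibration(n); print(n,c)
    cv2.imwrite(f"pics/{n}0.png",p[:,:,::-1]); np.save(f"pics/{n}0_d.npy",d); np.save(f"pics/{n}0.npy",p)
E
```

```text
pics
{'clock': 0.0, 'q': array([-1.15961988e+00,  4.80815418e-01,  1.59685645e+00, -8.77167458e-07,
        1.06508578e+00, -4.65995632e-02]), 'qd': array([ 2.28903736e-04,  1.62173106e-03,  6.77460672e-04,  6.88428775e-05,
        3.20030322e-04, -9.93648338e-04]), 'joint_efforts': array([-2.75340979e-03, -9.50667071e+01, -4.30195820e+01, -2.45405918e-04,
        1.28748486e-02, -7.09797064e-05]), 'eef_pos': array([ 0.28713042, -0.58270137,  0.23068953]), 'ee_rot': array([-0.16003387, -0.68858986, -0.16084389,  0.68873973]), 'force': array([ 0.10021916, -0.18075986,  0.22080082]), 'wrist_torque': array([-0.03261206, -0.00577914,  0.05452685]), 'width': 0.08564664613478372}
-0.0187
scene {'fx': 412.561511251808, 'fy': 412.561511251808, 'cx': 314.66398811740464, 'cy': 198.49340419985634, 'eye': array([ 1.32037296, -0.19173034,  0.89605121]), 'orientation': array([0.73096004, 0.32973663, 0.24101094, 0.54670367])}
top {'fx': 479.9852397012163, 'fy': 479.9852397012163, 'cx': 315.59922939535176, 'cy': 197.1161028505913, 'eye': array([0.34965606, 0.05771124, 1.34129495]), 'orientation': array([-0.7046013 , -0.04706482,  0.05368869,  0.70600243])}
```

View pics/scene0.png

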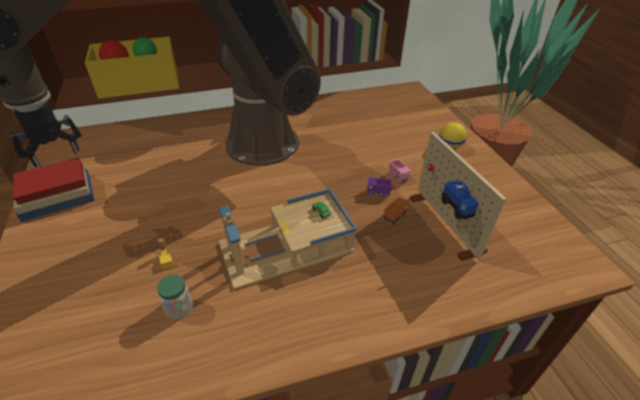

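View pics/top0.png

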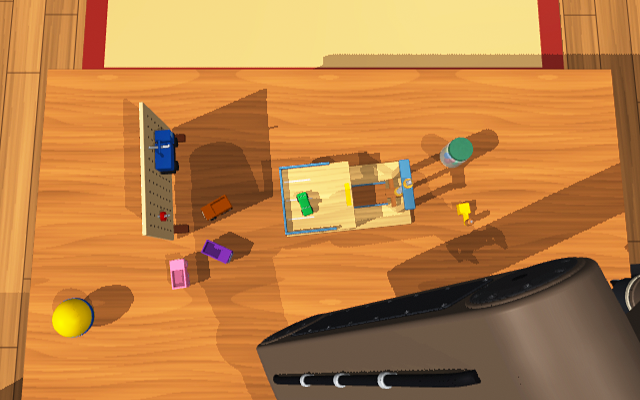

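Top view: the orange dumper is at (217,208), purple (217,251) and pink (178,273) look-alikes, crank (464,211), jar (457,152), garage (280-413, 160-235), tower beam (406,186). I'll enlarge these.

```bash
cat > h.py <<'E'
import numpy as np,cv2
from scipy.spatial.transform import Rotation as R
from plant import readout, imaging, robot
def rot(q): return R.from_quat([q[1],q[2],q[3],q[0]]).as_matrix()
def ray(n,uv):
    c=imaging.get_calibration(n); uv=np.atleast_2d(uv).astype(float)
    d=np.c_[(uv[:,0]-c['cx'])/c['fx'],-(uv[:,1]-c['cy'])/c['fy'],-np.ones(len(uv))]
    return np.array(c['eye']),d@rot(c['orientation']).T
def onz(n,uv,z):
    e,d=ray(n,uv); return e+d*((z-e[2])/d[:,2])[:,None]
def cloud(n,dep):
    v,u=np.mgrid[0:400,0:640]; e,d=ray(n,np.c_[u.ravel(),v.ravel()])
    P=e+d*dep.ravel()[:,None]; P[dep.ravel()==0]=np.nan
    return P.reshape(400,640,3)
def proj(n,P):
    c=imaging.get_calibration(n); P=np.atleast_2d(P)
    p=(P-c['eye'])@rot(c['orientation'])
    return np.c_[c['cx']+c['fx']*p[:,0]/-p[:,2], c['cy']-c['fy']*p[:,1]/-p[:,2]]
def grab(tag):
    o={}
    for n in ("scene","top"):
        p,d=imaging.camera(n); cv2.imwrite(f"pics/{n}{tag}.png",p[:,:,::-1]); np.save(f"pics/{n}{tag}_d.npy",d); np.save(f"pics/{n}{tag}.npy",p)
def load(n,tag): return np.load(f"pics/{n}{tag}.npy"),np.load(f"pics/{n}{tag}_d.npy")
def crop(n,tag,x0,y0,x1,y1,k,out):
    p,_=load(n,tag); cv2.imwrite(out,cv2.resize(p[y0:y1,x0:x1,::-1],None,fx=k,fy=k,interpolation=cv2.INTER_CUBIC))
E
python3 - <<'E'
from h import *
crop("top","0",130,140,270,240,5.7,"pics/c1.png")
crop("top","0",370,130,490,240,5,"pics/c2.png")
crop("scene","0",130,150,370,330,3.3,"pics/c3.png")
crop("scene","0",360,150,480,250,6,"pics/c4.png")
E
```

```text
(no output)
```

View pics/c1.png

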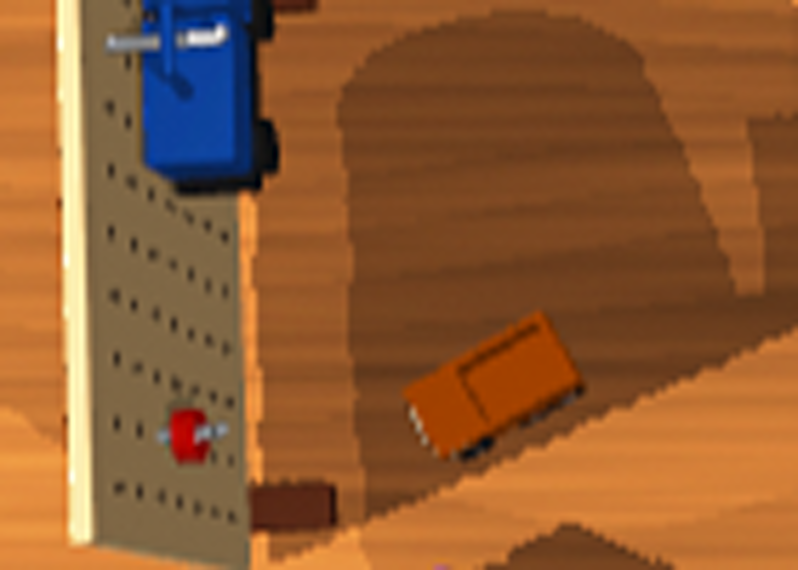

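View pics/c2.png

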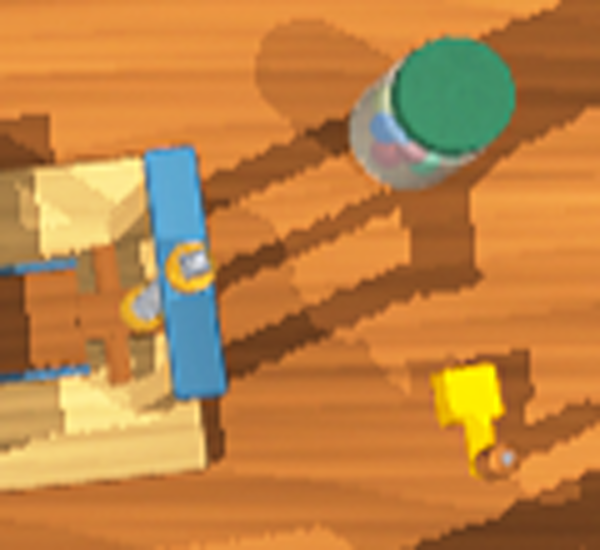

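View pics/c3.png

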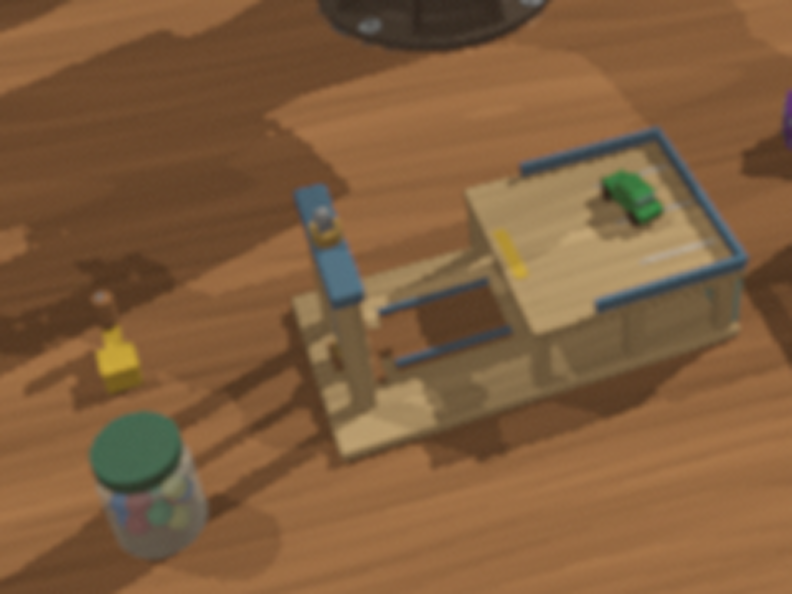

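View pics/c4.png

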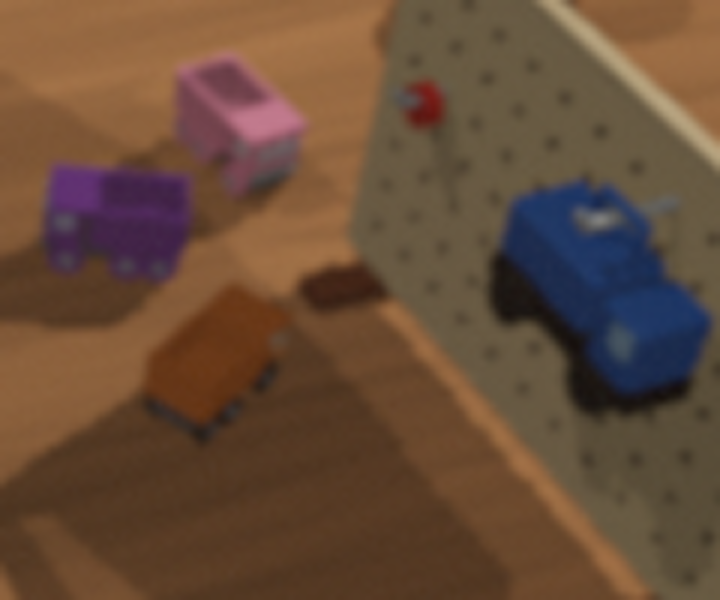

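Confirmed by the crop: the orange one at top (217,208), bed to the upper right and nose with headlights to the lower left, is the dumper; the pink and purple ones stay. The crank at (464,208) has its knob at about (471,222). Next, measure positions.

Run:
```python
from h import *
np.set_printoptions(precision=4,suppress=True)
C={};I={}
for n in("scene","top"):
    p,d=load(n,"0"); C[n]=cloud(n,d); I[n]=cv2.cvtColor(p,cv2.COLOR_RGB2HSV)
def comp(n,lo,hi,box):
    m=cv2.inRange(I[n],lo,hi); z=np.zeros_like(m); x0,y0,x1,y1=box; z[y0:y1,x0:x1]=m[y0:y1,x0:x1]; return z
def show(name,n,m,zmin=0.005):
    P=C[n][m>0]; P=P[np.isfinite(P[:,0])]
    if len(P)==0: print(name,n,'none');return
    print(name,n,m.astype(bool).sum(),'z pct',np.percentile(P[:,2],[2,25,50,75,95,99]))
    t=np.percentile(P[:,2],97); T=P[P[:,2]>t-0.006]
    r=cv2.minAreaRect((T[:,:2]*1000).astype(np.float32)); print('   toprect mm',np.round(r[0],1),np.round(r[1],1),round(r[2],1),'mean',T.mean(0))
# table check
print('table top',C['top'][300,150],C['top'][100,350],'scene',C['scene'][320,300])
show('dumper','top',comp('top',(3,200,90),(13,255,255),(195,190,240,225)))
show('dumper','scene',comp('scene',(3,150,60),(14,255,255),(380,192,410,225)))
show('crankY','top',comp('top',(22,180,120),(35,255,255),(450,195,480,232)))
show('crankY','scene',comp('scene',(20,150,100),(35,255,255),(150,240,180,275)))
show('jarlid','top',comp('top',(60,60,50),(90,255,255),(435,130,480,175)))
show('beam','top',comp('top',(95,80,80),(115,255,255),(396,155,418,215)))
show('beam','scene',comp('scene',(95,60,50),(118,255,255),(215,200,245,245)))
show('car','top',comp('top',(50,100,60),(80,255,255),(292,185,318,220)))
show('truck','top',comp('top',(105,150,60),(125,255,255),(150,120,185,180)))
for uv in [(345,190),(320,180),(365,195),(375,197),(380,188),(392,190)]: print('top',uv,C['top'][uv[1],uv[0]])
```

```text
table top [ 0.2587  0.4994 -0.005 ] [ 0.8285 -0.0562 -0.0025] scene [ 0.7797 -0.0602 -0.0006]
dumper top 443 z pct [-0.0012  0.0235  0.0382  0.0452  0.049   0.0513]
   toprect mm [508.3 316.8] [37.9 74.7] 30.9 mean [0.5035 0.3266 0.0465]
dumper scene 472 z pct [-0.002   0.0035  0.0309  0.044   0.0479  0.0497]
   toprect mm [510.2 315.9] [40.3 78.4] 30.5 mean [0.508  0.3211 0.0462]
crankY top 161 z pct [0.0006 0.0205 0.0227 0.0251 0.0278 0.0294]
   toprect mm [ 493.7 -367.4] [53.6 28. ] 9.1 mean [ 0.5    -0.3662  0.0251]
crankY scene 177 z pct [0.0003 0.0148 0.023  0.0247 0.0261 0.0274]
   toprect mm [ 498.8 -368.1] [51.1 28. ] 6.6 mean [ 0.5037 -0.3675  0.024 ]
jarlid top 459 z pct [0.0725 0.0923 0.0942 0.0962 0.0986 0.1003]
   toprect mm [ 658.6 -341.3] [60.2 60.8] 24.7 mean [ 0.6587 -0.3419  0.0958]
beam top 423 z pct [0.1512 0.1547 0.1564 0.158  0.1602 0.1616]
   toprect mm [ 552.7 -181.9] [125.2  25.8] 5.9 mean [ 0.5508 -0.1819  0.1575]
beam scene 212 z pct [0.1538 0.1561 0.1569 0.158  0.1592 0.1598]
   toprect mm [ 557.  -182.9] [125.8  22.4] 5.6 mean [ 0.5694 -0.1824  0.157 ]
car top 221 z pct [0.0957 0.1    0.106  0.1112 0.1148 0.117 ]
   toprect mm [513.8  76.3] [29.9 22.2] 16.2 mean [0.5131 0.0763 0.1125]
truck top 706 z pct [0.1529 0.1762 0.1789 0.1813 0.2042 0.2096]
   toprect mm [636.  422.2] [34.3 12.4] 1.2 mean [0.6349 0.4247 0.2068]
top (345, 190) [ 0.5489 -0.0323  0.0857]
top (320, 180) [0.5763 0.0338 0.0832]
top (365, 195) [ 0.5451 -0.0925  0.0204]
top (375, 197) [ 0.5394 -0.1203  0.0205]
top (380, 188) [ 0.5644 -0.1345  0.0226]
top (392, 190) [ 0.5576 -0.1666  0.0297]
```

Run:
```python
from h import *
np.set_printoptions(precision=2,suppress=True)
crop("top","0",392,150,422,220,8,"pics/c5.png"); crop("scene","0",210,200,250,250,12,"pics/c6.png")
a=cv2.imread("pics/c5.png");b=cv2.imread("pics/c6.png")
H=max(a.shape[0],b.shape[0]); z=np.zeros((H,a.shape[1]+b.shape[1]+10,3),np.uint8); z[:a.shape[0],:a.shape[1]]=a; z[:b.shape[0],a.shape[1]+10:]=b
cv2.imwrite("pics/c56.png",z)
p,_=load("top","0"); hsv=cv2.cvtColor(p,cv2.COLOR_RGB2HSV)
for n,lo,hi,box,zz in [("top",(95,80,80),(115,255,255),(396,155,418,215),.157),("scene",(95,60,50),(118,255,255),(215,200,245,245),.157)]:
    p,_=load(n,"0"); m=cv2.inRange(cv2.cvtColor(p,cv2.COLOR_RGB2HSV),lo,hi); x0,y0,x1,y1=box
    v,u=np.nonzero(m[y0:y1,x0:x1]); P=onz(n,np.c_[u+x0,v+y0],zz)[:,:2]*1000
    print(n,cv2.minAreaRect(P.astype(np.float32)))
# deck from depth: top cloud points z 0.078..0.09
for n in("top","scene"):
    p,d=load(n,"0");C=cloud(n,d); q=C.reshape(-1,3)
    k=(abs(q[:,2]-.084)<.007)&(q[:,0]>.35)&(q[:,0]<.75)&(q[:,1]>-.06)&(q[:,1]<.16)
    print(n,'deck',cv2.minAreaRect((q[k,:2]*1000).astype(np.float32)),np.median(q[k,2])*1000)
    k=(abs(q[:,2]-.012)<.007)&(q[:,0]>.35)&(q[:,0]<.75)&(q[:,1]>-.25)&(q[:,1]<.16)
    print(n,'base',cv2.minAreaRect((q[k,:2]*1000).astype(np.float32)))
```

```text
top ((552.5856323242188, -181.436279296875), (125.3509750366211, 26.134201049804688), 5.999762535095215)
scene ((558.8884887695312, -182.820556640625), (128.13343811035156, 22.506946563720703), 5.667245864868164)
top deck ((529.7001953125, 41.83285903930664), (181.46868896484375, 186.12098693847656), 6.078161716461182) 83.44515031268563
top base ((550.0470581054688, -42.02742004394531), (403.0999755859375, 395.634765625), 89.84967803955078)
scene deck ((532.0934448242188, 40.80174255371094), (183.30923461914062, 186.28128051757812), 5.539940357208252) 84.27420026270089
scene base ((555.859130859375, -52.09275817871094), (373.7927551269531, 367.021484375), 10.828593254089355)
```

View pics/c56.png

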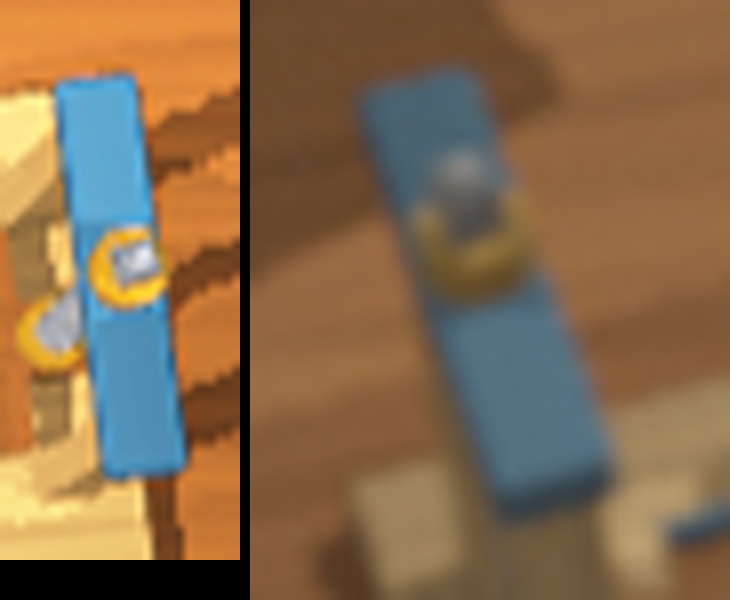

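Run:
```python
from h import *
np.set_printoptions(precision=4,suppress=True)
print('top square top',onz('top',[407.5+.9,182.25],.186),'collar',onz('top',[407.5,182.9],.166))
print('scene collar',onz('scene',[228.3,219.9],.164),'sq top',onz('scene',[(465-250)/12+209.5,(160)/12+199.5],.186))
# deck by rect corners -> garage pose from fits
import math
th=math.radians(5.95)
X=np.array([math.cos(th),math.sin(th)]);Y=np.array([-math.sin(th),math.cos(th)])
for nm,c,gy in [('deckT',(529.7,41.83),81.5),('deckS',(532.1,40.8),81.5),('beamT',(552.6,-181.4),-145),('beamS',(557.9,-182.8),-145)]:
    print(nm,'origin',np.array(c)-gy*Y,'shaft',np.array(c)+(-145-gy)*Y,'lift',np.array(c)+(-62-gy)*Y)
# lift curbs blue in both views, on z=.025+lift
for n,box in [('top',(345,175,398,212)),('scene',(240,230,290,265))]:
    p,d=load(n,'0'); m=cv2.inRange(cv2.cvtColor(p,cv2.COLOR_RGB2HSV),(98,60,40),(120,255,255)); x0,y0,x1,y1=box
    C=cloud(n,d); M=np.zeros_like(m);M[y0:y1,x0:x1]=m[y0:y1,x0:x1]
    k,l,st,ce=cv2.connectedComponentsWithStats(M)
    for i in range(1,k):
        if st[i,4]>8: P=C[l==i]; print(n,st[i],ce[i],np.nanmedian(P,0))
    # floor height
q=cloud('top',load('top','0')[1]); print('floor z top',np.median(q[185:195,358:370].reshape(-1,3),0),np.median(q[190:200,372:380].reshape(-1,3),0))
```

```text
top square top [[ 0.552  -0.1806  0.186 ]] collar [[ 0.5538 -0.1824  0.166 ]]
scene collar [[ 0.5544 -0.1831  0.164 ]] sq top [[ 0.5519 -0.182   0.186 ]]
deckT origin [538.1483 -39.2309] shaft [ 553.1791 -183.4498] lift [ 544.5753 -100.8969]
deckS origin [540.5483 -40.2609] shaft [ 555.5791 -184.4798] lift [ 546.9753 -101.9269]
beamT origin [537.5692 -37.1812] shaft [ 552.6 -181.4] lift [543.9962 -98.8471]
beamS origin [542.8692 -38.5812] shaft [ 557.9 -182.8] lift [ 549.2962 -100.2471]
top [352 182  33   5  38] [369.3158 183.8684] [ 0.5747 -0.1076  0.0287]
top [361 203  27   4  38] [375.5789 204.6316] [ 0.5166 -0.1231  0.0288]
floor z top [nan nan nan] [ 0.5458 -0.1214  0.0237]
```

```bash
cat >> h.py <<'E'
def tool():
    s=readout.read_state(); M=rot(s['ee_rot']); return s,M
def to(target_xyz, ydir_deg=None):
    """shift in tool axes from measured pose to target, and spin to bring tool y (mod 180) to ydir"""
    s,M=tool(); d=M.T@(np.array(target_xyz)-s['eef_pos'])
    yd=np.degrees(np.arctan2(M[1,1],M[0,1]))
    out=dict(t=round(s['clock'],2),pos=np.round(s['eef_pos'],4),tooly=round(yd,2),d_tool=np.round(d,4),q=np.round(s['q'],2),w=round(s['width'],4),F=np.round(s['force'],2))
    if ydir_deg is not None:
        e=(ydir_deg-yd+90)%180-90
        out['yaw_needed_deg']=round(e,2); out['spin_rad']=round(np.radians(e)*np.sign(M[2,0]),4)
    return out
E
python3 - <<'E'
from h import *
np.set_printoptions(precision=4,suppress=True)
s,M=tool(); print(M)
print(to([.5157,.3056,.15],30.7)); print(to([.5535,-.1824,.3],6)); 
p,d=load('top','0'); C=cloud('top',d); hsv=cv2.cvtColor(p,cv2.COLOR_RGB2HSV)
m=cv2.inRange(hsv,(125,100,40),(160,255,255)); m[:, :195]=0; P=C[m>0]; print('purple',np.nanpercentile(P,[3,97],axis=0))
E
```

```text
[[-0.0005  0.442  -0.897 ]
 [ 0.0009 -0.897  -0.442 ]
 [-1.     -0.001  -0.    ]]
{'t': 0.1, 'pos': array([ 0.2871, -0.5827,  0.2307]), 'tooly': np.float64(-63.77), 'd_tool': array([ 0.0815, -0.6958, -0.5977]), 'q': array([-1.16,  0.48,  1.6 , -0.  ,  1.07, -0.05]), 'w': 0.0856, 'F': array([-0.72, -0.03, -0.12]), 'yaw_needed_deg': np.float64(-85.53), 'spin_rad': np.float64(1.4928)}
{'t': 0.1, 'pos': array([ 0.2871, -0.5827,  0.2307]), 'tooly': np.float64(-63.77), 'd_tool': array([-0.069 , -0.2415, -0.4159]), 'q': array([-1.16,  0.48,  1.6 , -0.  ,  1.07, -0.05]), 'w': 0.0856, 'F': array([-0.72, -0.03, -0.12]), 'yaw_needed_deg': np.float64(69.77), 'spin_rad': np.float64(-1.2177)}
purple [[0.3656 0.2777 0.0036]
 [0.4152 0.3489 0.0496]]
```

>>> send_rows --moves '[[[-0.005,0,0,-0.118,75],[-0.005,0,0,-0.118,75],[-0.005,0,0,-0.118,75],[-0.005,0,0,-0.118,75],[0,0,0,-0.118,75],[0,0,0,-0.118,75],[0,0,0,-0.118,75],[0,0,0,-0.118,75],[0,0,0,-0.118,75],[0,0,0,-0.118,75],[0,0,0,-0.118,75],[0,0,0,-0.118,75],[0,0,0,-0.118,75],[0,0,0,-0.115,75]]]'

```text
clock: 1.27
eef_pos: [0.2872, -0.5829, 0.2509]
ee_rot: [0.615, 0.348, 0.616, -0.348]
force: [-0.2, -0.2, -0.1]
width: 0.064
```

Run:
```python
from h import *
print(tool()[1].round(3)); print(to([.5,-.25,.25],30.7)); print(to([.5157,.3056,.15],30.7)['d_tool'])
```

```text
[[-0.     0.857  0.516]
 [ 0.001  0.516 -0.857]
 [-1.     0.    -0.001]]
{'t': 1.27, 'pos': array([ 0.2872, -0.5829,  0.2509]), 'tooly': np.float64(31.05), 'd_tool': array([ 0.0011,  0.354 , -0.1754]), 'q': array([-1.16,  0.46,  1.57, -0.  ,  1.11, -1.7 ]), 'w': 0.064, 'F': array([-0.23, -0.2 , -0.06]), 'yaw_needed_deg': np.float64(-0.35), 'spin_rad': np.float64(0.0061)}
[ 0.1014  0.654  -0.6432]
```

>>> send_rows --moves '[[[0,0.035,-0.0175,0,75],[0,0.035,-0.0175,0,75],[0,0.035,-0.0175,0,75],[0,0.035,-0.0175,0,75],[0,0.035,-0.0175,0,75],[0,0.035,-0.0175,0,75],[0,0.035,-0.0175,0,75],[0,0.035,-0.0175,0,75],[0,0.035,-0.0175,0,75],[0,0.035,-0.0175,0,75],[0,0.02,-0.031,0,75],[0,0.02,-0.031,0,75],[0,0.02,-0.031,0,75],[0,0.02,-0.031,0,75],[0,0.02,-0.031,0,75],[0,0.02,-0.031,0,75],[0,0.02,-0.031,0,75],[0,0.02,-0.031,0,75],[0,0.02,-0.031,0,75],[0,0.02,-0.031,0,75]]]'

```text
clock: 2.93
eef_pos: [0.512, 0.1167, 0.2512]
ee_rot: [0.614, 0.35, 0.615, -0.35]
force: [0.4, 0.6, 0.2]
width: 0.0643
```

Run:
```python
from h import *
print(to([.5157,.3056,.15],30.7))
```

```text
{'t': 2.93, 'pos': array([0.512 , 0.1167, 0.2512]), 'tooly': np.float64(30.71), 'd_tool': array([ 0.1012,  0.0997, -0.1605]), 'q': array([ 0.17,  0.28,  1.86, -0.  ,  1.  , -0.37]), 'w': 0.0643, 'F': array([0.35, 0.64, 0.18]), 'yaw_needed_deg': np.float64(-0.01), 'spin_rad': np.float64(0.0002)}
```

>>> send_rows --moves '[[[0.02,0.02,-0.0321,0,75],[0.02,0.02,-0.0321,0,75],[0.02,0.02,-0.0321,0,75],[0.02,0.02,-0.0321,0,75],[0.02,0.02,-0.0321,0,75],[0.02,0,0,0,75],[0.02,0,0,0,75],[0,0,0,0,75]]]'

```text
clock: 3.6
eef_pos: [0.5139, 0.2986, 0.1101]
ee_rot: [0.614, 0.348, 0.616, -0.351]
force: [-2.2, -2.2, -0.7]
width: 0.0641
```

Run:
```python
from h import *
print(to([.5157,.3056,.014],30.7))
grab("1"); crop("scene","1",340,120,480,240,5.5,"pics/c7.png"); crop("top","1",150,150,290,270,5.5,"pics/c8.png")
print(proj('top',[.5157,.3056,.047]),proj('scene',[.5157,.3056,.047]))
```

```text
{'t': 3.6, 'pos': array([0.5139, 0.2986, 0.1101]), 'tooly': np.float64(30.79), 'd_tool': array([ 0.0961,  0.0057, -0.0051]), 'q': array([ 0.48,  0.55,  1.83, -0.  ,  0.77, -0.06]), 'w': 0.0641, 'F': array([-2.25, -2.17, -0.73]), 'yaw_needed_deg': np.float64(-0.09), 'spin_rad': np.float64(0.0016)}
[[219.69135835 204.46061872]] [[393.79410296 207.05586541]]
```

View pics/c7.png

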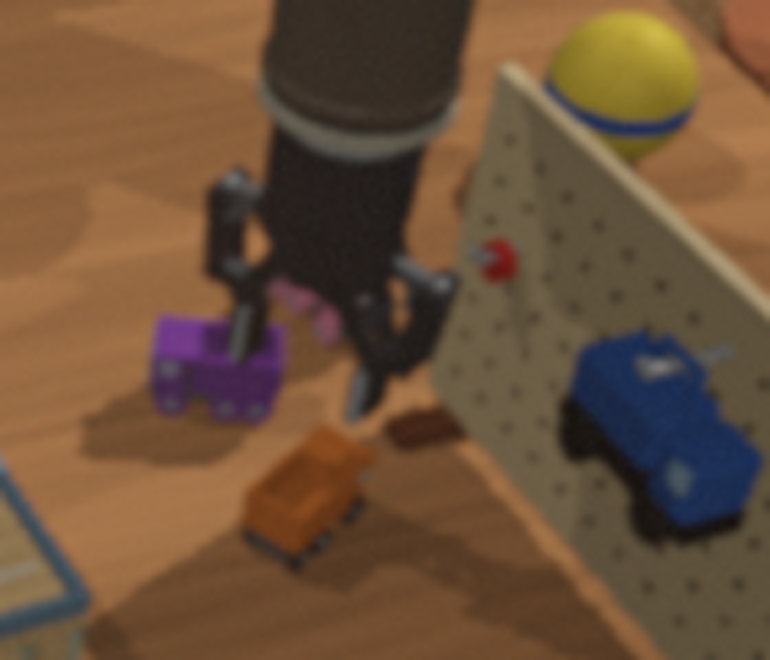

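View pics/c8.png

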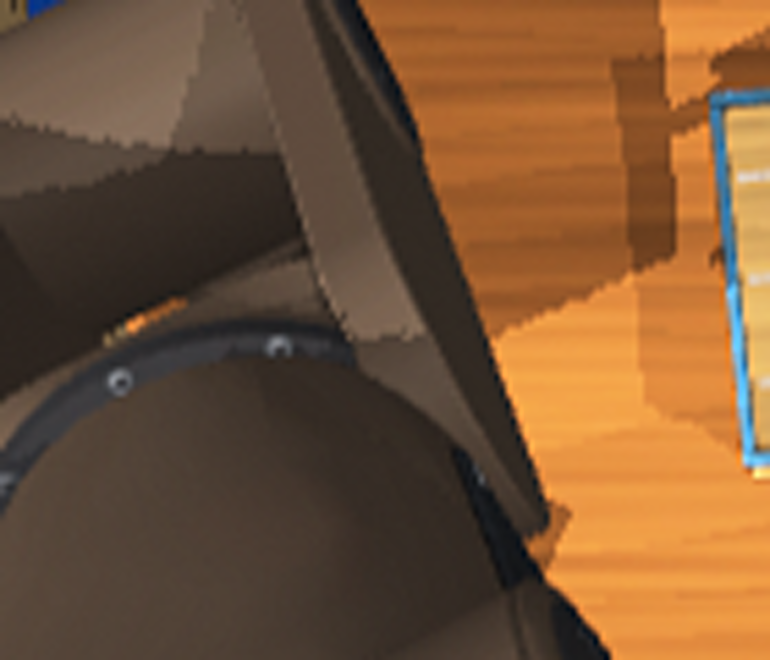

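>>> send_rows --moves '[[[0,0,0,0,75],[0,0,0,0,75],[0,0,0,0,75]]]'

```text
clock: 3.95
eef_pos: [0.5172, 0.2989, 0.1152]
ee_rot: [0.615, 0.351, 0.614, -0.349]
force: [0.1, 0.5, 0.5]
width: 0.0641
```

Run:
```python
from h import *
print(to([.5157,.3056,.014],30.7))
```

```text
{'t': 3.95, 'pos': array([0.5172, 0.2989, 0.1152]), 'tooly': np.float64(30.67), 'd_tool': array([ 0.1012,  0.002 , -0.0065]), 'q': array([ 0.47,  0.54,  1.83,  0.  ,  0.77, -0.06]), 'w': 0.0641, 'F': array([0.09, 0.5 , 0.51]), 'yaw_needed_deg': np.float64(0.03), 'spin_rad': np.float64(-0.0005)}
```

>>> send_rows --moves '[[[0.02,0.002,-0.0065,0,75],[0.02,0,0,0,75],[0.02,0,0,0,75],[0.02,0,0,0,75],[0.015,0,0,0,75],[0.006,0,0,0,75],[0,0,0,0,75],[0,0,0,0,75]]]'

```text
clock: 4.62
eef_pos: [0.5152, 0.3056, 0.0137]
ee_rot: [0.615, 0.35, 0.614, -0.35]
force: [0.0, -0.0, 0.4]
width: 0.0638
```

Run:
```python
from h import *
print(to([.5157,.3056,.014],30.7))
grab("2"); crop("scene","2",340,120,480,240,5.5,"pics/c9.png")
```

```text
{'t': 4.62, 'pos': array([0.5152, 0.3056, 0.0137]), 'tooly': np.float64(30.7), 'd_tool': array([-0.0003,  0.0004,  0.0003]), 'q': array([ 0.48,  0.7 ,  1.87,  0.  ,  0.58, -0.05]), 'w': 0.0638, 'F': array([ 0.02, -0.04,  0.41]), 'yaw_needed_deg': np.float64(0.0), 'spin_rad': np.float64(-0.0001)}
```

View pics/c9.png

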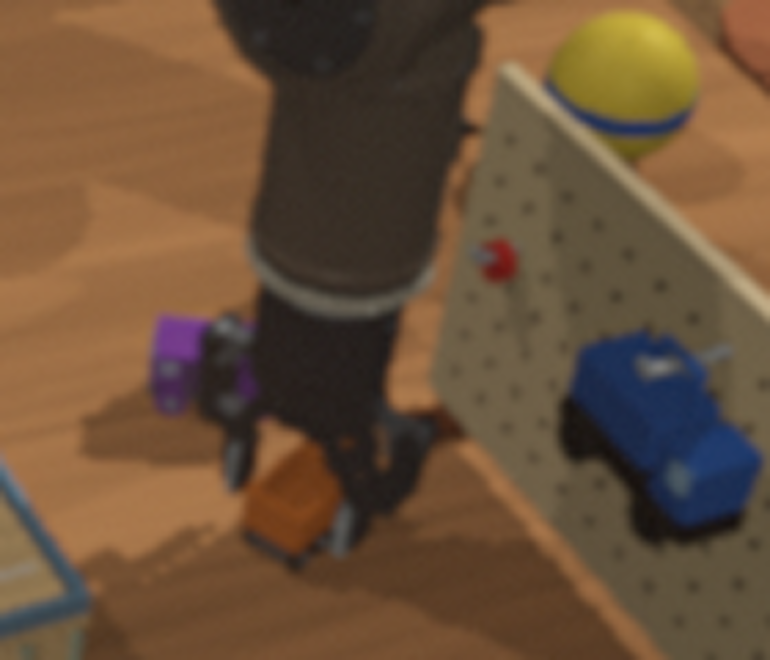

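The fingers straddle the bed, at crop (235,470) and (345,530). Closing.

>>> send_rows --moves '[[[0,0,0,0,0],[0,0,0,0,0],[0,0,0,0,0],[0,0,0,0,0],[0,0,0,0,0],[0,0,0,0,0],[-0.01,0,0,0,0],[-0.03,0,0,0,0],[-0.04,0,0,0,0],[-0.04,0,0,0,0],[-0.03,0,0,0,0],[0,0,0,0,0],[0,0,0,0,0]]]'

```text
clock: 5.8
eef_pos: [0.5157, 0.3061, 0.1654]
ee_rot: [0.615, 0.351, 0.614, -0.348]
force: [0.3, 0.6, -2.9]
width: 0.0374
```

Run:
```python
from h import *
print(to([.545,-.1,.16],6))
grab("3"); crop("scene","3",340,60,480,240,3.3,"pics/c10.png")
```

```text
{'t': 5.8, 'pos': array([0.5157, 0.3061, 0.1654]), 'tooly': np.float64(30.71), 'd_tool': array([ 0.0047, -0.1823,  0.3641]), 'q': array([ 0.49,  0.48,  1.78, -0.  ,  0.87, -0.05]), 'w': 0.0374, 'F': array([ 0.33,  0.61, -2.92]), 'yaw_needed_deg': np.float64(-24.71), 'spin_rad': np.float64(0.4313)}
```

View pics/c10.png

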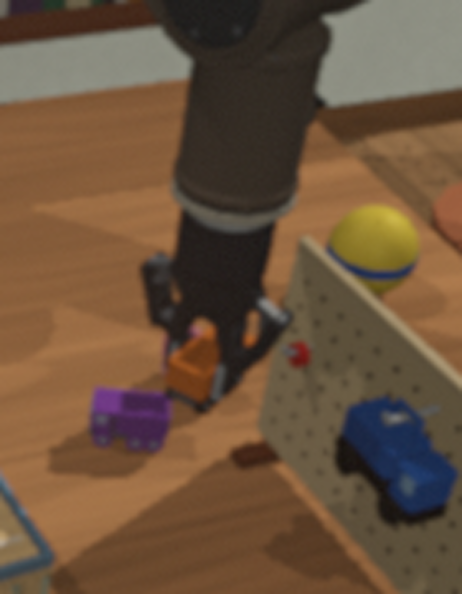

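>>> send_rows --moves '[[[0,0,0,0.108,0],[0,0,0,0.108,0],[0,0,0,0.108,0],[0,0,0,0.107,0],[0,-0.001,0.02,0,0],[0,-0.001,0.03,0,0],[0,-0.001,0.035,0,0],[0,-0.001,0.035,0,0],[0,-0.001,0.035,0,0],[0,-0.001,0.035,0,0],[0,-0.001,0.035,0,0],[0,-0.001,0.035,0,0],[0,-0.001,0.035,0,0],[0,-0.001,0.035,0,0],[0,-0.001,0.035,0,0],[0,-0.001,0.03,0,0],[0,0,0.02,0,0],[0,0,0,0,0],[0,0,0,0,0],[0,0,0,0,0]]]'

```text
clock: 7.57
eef_pos: [0.5454, -0.108, 0.1617]
ee_rot: [0.525, 0.473, 0.526, -0.474]
force: [-0.2, 0.8, -1.2]
width: 0.0373
```

Run:
```python
from h import *
print(to([.5461,-.1123,.04],5.95))
grab("4"); crop("scene","4",180,100,380,280,4,"pics/c11.png")
```

```text
{'t': 7.57, 'pos': array([ 0.5454, -0.108 ,  0.1617]), 'tooly': np.float64(5.99), 'd_tool': array([0.1217, 0.0005, 0.0045]), 'q': array([-0.25,  0.43,  1.88,  0.  ,  0.83, -0.35]), 'w': 0.0373, 'F': array([-0.18,  0.83, -1.18]), 'yaw_needed_deg': np.float64(-0.04), 'spin_rad': np.float64(0.0007)}
```

View pics/c11.png

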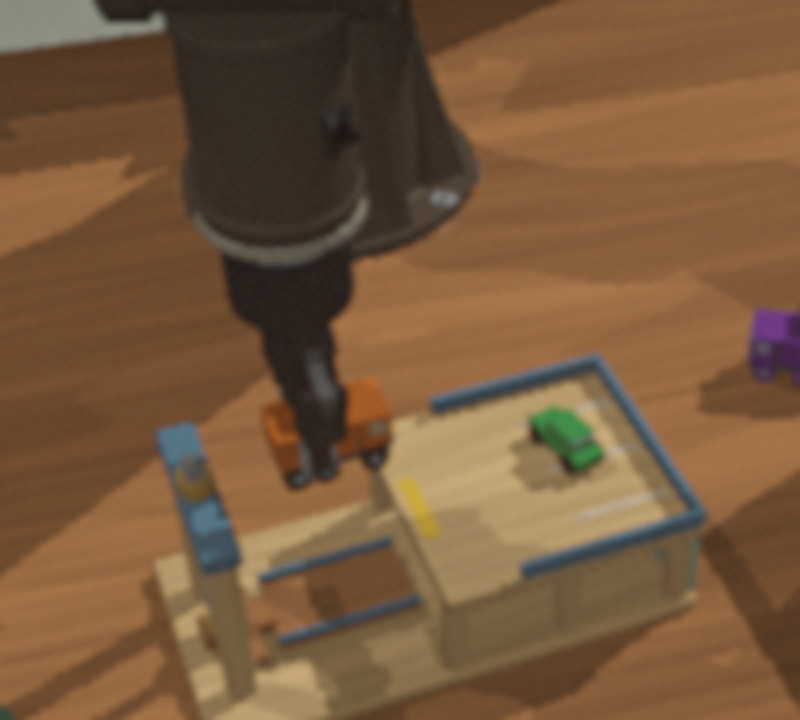

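View pics/top4.png

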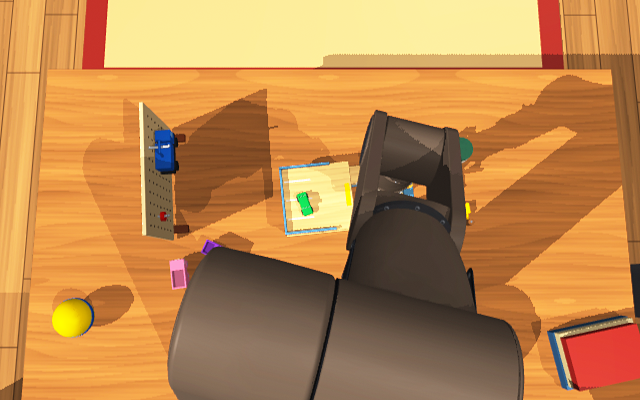

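>>> send_rows --moves '[[[0.02,0,0.004,0,0],[0.025,0,0,0,0],[0.025,0,0,0,0],[0.025,0,0,0,0],[0.015,0,0,0,0],[0,0,0,0,0],[0,0,0,0,0]]]'

```text
clock: 8.25
eef_pos: [0.5462, -0.1115, 0.0525]
ee_rot: [0.525, 0.472, 0.526, -0.473]
force: [-0.2, -0.4, -0.0]
width: 0.037
```

Run:
```python
from h import *
print(to([.5461,-.1123,.036],5.95))
grab("5"); crop("scene","5",180,150,300,280,5,"pics/c12.png")
```

```text
{'t': 8.25, 'pos': array([ 0.5462, -0.1115,  0.0525]), 'tooly': np.float64(6.08), 'd_tool': array([ 0.0165, -0.0002,  0.0008]), 'q': array([-0.26,  0.6 ,  1.95,  0.  ,  0.6 , -0.36]), 'w': 0.037, 'F': array([-0.19, -0.37, -0.03]), 'yaw_needed_deg': np.float64(-0.13), 'spin_rad': np.float64(0.0022)}
```

View pics/c12.png

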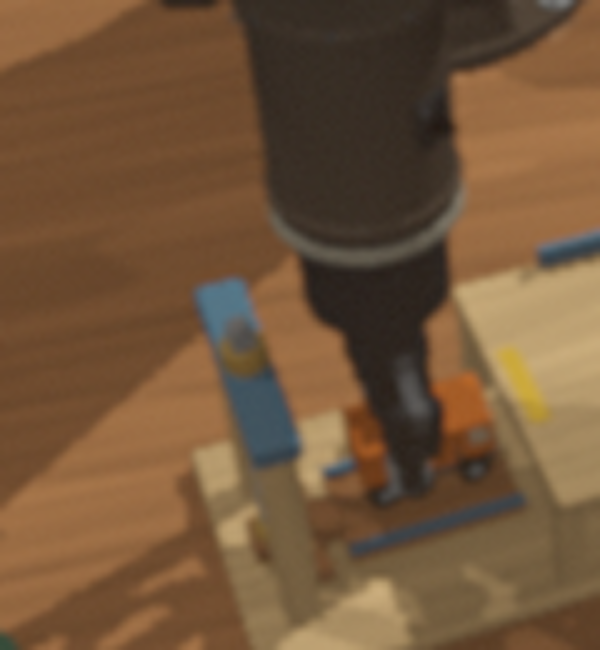

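>>> send_rows --moves '[[[0.008,0,0.001,0,0],[0.003,0,0,0,0],[0.002,0,0,0,0],[0,0,0,0,0],[0,0,0,0,0]]]'

```text
clock: 8.77
eef_pos: [0.5469, -0.1134, 0.04]
ee_rot: [0.526, 0.473, 0.526, -0.473]
force: [-0.2, 0.6, -1.6]
width: 0.0369
```

>>> send_rows --moves '[[[0.001,0,0,0,0],[0.001,0,0,0,0],[0,0,0,0,0],[0,0,0,0,0]]]'

```text
clock: 9.1
eef_pos: [0.547, -0.1135, 0.038]
ee_rot: [0.526, 0.473, 0.525, -0.473]
force: [0.2, -0.3, 0.6]
width: 0.037
```

>>> send_rows --moves '[[[0.001,0,0,0,0],[0.001,0,0,0,0],[0,0,0,0,0],[0,0,0,0,0]]]'

```text
clock: 9.43
eef_pos: [0.5471, -0.1134, 0.0361]
ee_rot: [0.526, 0.473, 0.525, -0.473]
force: [-0.1, -0.8, 2.1]
width: 0.0376
```

>>> send_rows --moves '[[[0.001,0,0,0,0],[0,0,0,0,0],[0,0,0,0,0]]]'

```text
clock: 9.68
eef_pos: [0.547, -0.1135, 0.035]
ee_rot: [0.526, 0.473, 0.525, -0.473]
force: [0.7, -2.2, 3.6]
width: 0.0374
```

>>> send_rows --moves '[[[0.001,0,0,0,0],[0,0,0,0,0],[0,0,0,0,0]]]'

```text
clock: 9.93
eef_pos: [0.547, -0.1135, 0.034]
ee_rot: [0.526, 0.473, 0.525, -0.473]
force: [0.2, -0.6, 3.0]
width: 0.0373
```

>>> send_rows --moves '[[[0,0,0,0,65],[0,0,0,0,65],[0,0,0,0,65],[0,0,0,0,65],[-0.02,0,0,0,65],[-0.03,0,0,0,65],[-0.035,0,0,0,65],[-0.04,0,0,0,65],[-0.04,0,0,0,65],[-0.035,0,0,0,65],[0,0,0,0,65],[0,0,0,0,65]]]'

```text
clock: 10.93
eef_pos: [0.548, -0.1137, 0.2362]
ee_rot: [0.527, 0.474, 0.524, -0.472]
force: [0.5, 0.5, -0.6]
width: 0.0557
```

Run:
```python
from h import *
print(to([.5,-.36,.2],6))
grab("6"); crop("scene","6",130,190,300,330,4.5,"pics/c13.png")
```

```text
{'t': 10.93, 'pos': array([ 0.548 , -0.1137,  0.2362]), 'tooly': np.float64(6.02), 'd_tool': array([ 0.0362, -0.0737,  0.2399]), 'q': array([-0.26,  0.35,  1.8 ,  0.  ,  0.99, -0.36]), 'w': 0.0557, 'F': array([ 0.49,  0.54, -0.61]), 'yaw_needed_deg': np.float64(-0.02), 'spin_rad': np.float64(0.0004)}
```

View pics/c13.png

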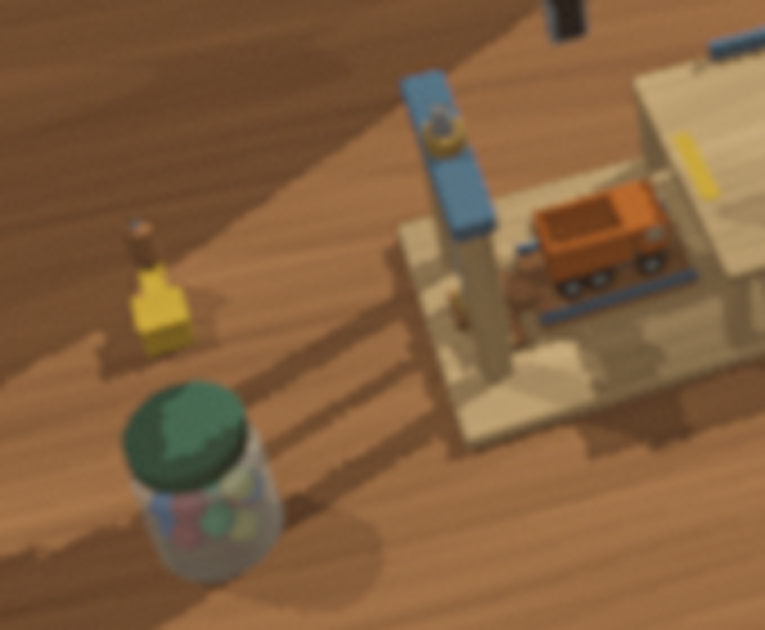

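Run:
```python
from h import *
np.set_printoptions(precision=1,suppress=True)
crop("top","0",445,190,485,235,15,"pics/a.png");crop("scene","6",150,230,180,275,13,"pics/b.png")
a=cv2.imread("pics/a.png");b=cv2.imread("pics/b.png");H=max(a.shape[0],b.shape[0]);z=np.zeros((H,a.shape[1]+b.shape[1],3),np.uint8)
z[:a.shape[0],:a.shape[1]]=a;z[:b.shape[0],a.shape[1]:]=b
# grid ticks
cv2.imwrite("pics/ab.png",z[:600,:]); print(z.shape)
for n,t in (('top','0'),('scene','6'),('scene','0')):
    p,d=load(n,t);C=cloud(n,d)*1000
    m=cv2.inRange(cv2.cvtColor(p,cv2.COLOR_RGB2HSV),(22,150,90),(36,255,255)); M=np.zeros_like(m)
    x0,y0,x1,y1=(445,190,485,235) if n=='top' else (150,235,180,278); M[y0:y1,x0:x1]=m[y0:y1,x0:x1]
    v,u=np.nonzero(M); z=C[v,u,2]; k=z>18; P=onz(n,np.c_[u,v],.024)[:,:2]*1000; P=P[k]
    r=cv2.minAreaRect(P.astype(np.float32)); print(n,r,len(P))
    # hub vs arm: project on axis
    a=np.radians(r[2] if r[1][0]>r[1][1] else r[2]-90); X=np.array([np.cos(a),np.sin(a)]);Y=np.array([-X[1],X[0]])
    sx=P@X; 
    for s in np.arange(np.floor(sx.min()),sx.max(),4):
        q=P[(sx>=s)&(sx<s+4)]
        if len(q): yy=q@Y; print('  ',round(s,0),len(q),yy.min(),yy.max(),(yy.min()+yy.max())/2)
```

```text
(675, 990, 3)
top ((492.2890930175781, -367.3878173828125), (56.283424377441406, 29.68621826171875), 8.585116386413574) 135
   403.0 2 -429.7149202315787 -429.17440652324245 -429.44466337741056
   411.0 2 -431.3383941375175 -430.79691375083195 -431.0676539441747
   415.0 4 -440.6417736284792 -431.8801973266602 -436.2609854775697
   419.0 8 -443.9275623856421 -432.4223236070031 -438.17494299632256
   423.0 6 -441.7319641892728 -430.22434060491804 -435.9781523970954
   427.0 8 -442.82345659554596 -431.3085546221782 -437.06600560886204
   431.0 12 -449.4063645665032 -426.90688615084866 -438.1566253586759
   435.0 14 -449.9549143478623 -421.96005424306776 -435.95748429546506
   439.0 14 -451.0529979894104 -422.500298123181 -436.7766480562957
   443.0 17 -451.602532438243 -423.040864903686 -437.32169867096445
   447.0 13 -449.40312749149695 -424.12296832453677 -436.76304790801686
   451.0 15 -450.5021743290161 -421.9163020953117 -436.2092382121639
   455.0 16 -451.05219138894887 -422.45733062076215 -436.7547610048555
   459.0 4 -451.6025379372858 -429.04187260827297 -440.32220527277934
sc
[... 1268 characters left out ...]

   362.0 4 -496.76102476660253 -487.56317012375257 -492.16209744517755
   366.0 6 -497.8764067145916 -486.3936783468762 -492.1350425307339
   370.0 8 -504.67087240860894 -485.22961845179685 -494.9502454302029
   374.0 11 -505.76001724306354 -482.92297991356764 -494.3414985783156
   378.0 12 -506.84410739855815 -481.76962879035847 -494.3068680944583
   382.0 11 -507.9231779814829 -482.91764363167357 -495.4204108065783
   386.0 12 -506.7289343675003 -481.7696542376929 -494.2492943025966
   390.0 11 -507.80332427885054 -482.91235673563205 -495.3578405072413
   394.0 10 -506.614814762436 -484.0497546421485 -495.33228470229227
   398.0 8 -504.35674163666704 -485.1818848087363 -494.76931322270167
```

View pics/ab.png

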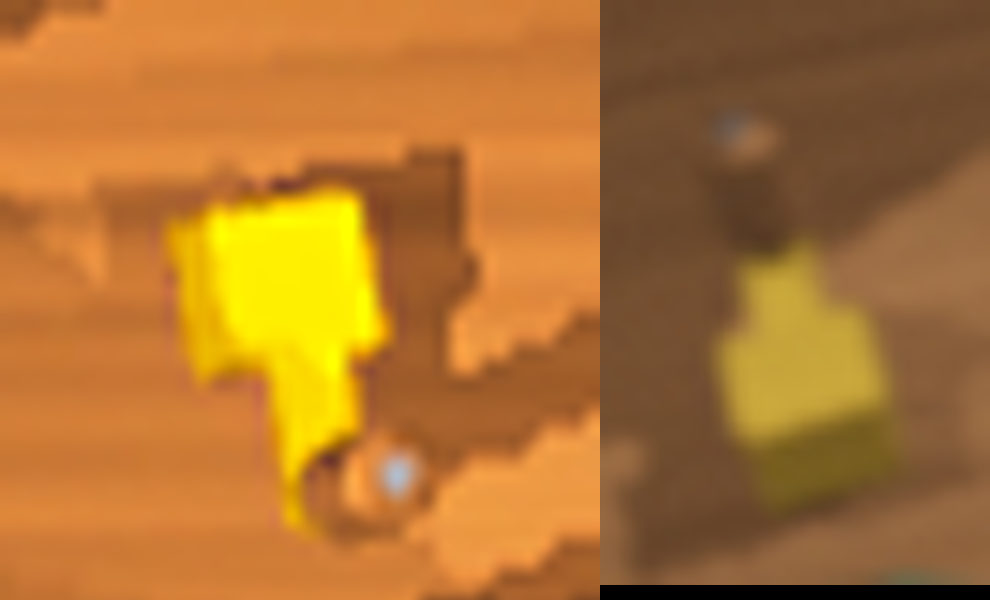

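Run:
```python
from h import *
np.set_printoptions(precision=1,suppress=True)
def cv(l,k,o,x=0): return (np.array(l,float)-[x,0]+.5)/k-.5+o
A=cv([(210,212),(355,192),(388,345),(238,370)],15,[445,190]); B=cv([(717,350),(868,312),(888,408),(742,442)],13,[150,230],600)
for n,q in(('top',A),('scene',B)):
    P=onz(n,q,.024)[:,:2]*1000; print(n,P,'c',P.mean(0)); 
    for i in range(4):
        e=P[(i+1)%4]-P[i]; print('  edge',np.hypot(*e),np.degrees(np.arctan2(e[1],e[0])))
print('knob',onz('top',cv([(397,475)],15,[445,190]),.058)*1000,onz('scene',cv([(732,130)],13,[150,230],600),.058)*1000)
# two-ray heights for hub centre, knob
def tri(a,b):
    e1,d1=ray('top',a);e2,d2=ray('scene',b);d1=d1[0];d2=d2[0]
    t=np.linalg.lstsq(np.c_[d1,-d2],e2-e1,rcond=None)[0]; p=e1+d1*t[0];q=e2+d2*t[1]; return (p+q)/2*1000,np.linalg.norm(p-q)*1000
print(tri(A.mean(0),B.mean(0)),tri(cv([(397,475)],15,[445,190])[0],cv([(732,130)],13,[150,230],600)[0]))
```

```text
top [[ 519.9 -351.5]
 [ 523.6 -378.6]
 [ 495.1 -383.3]
 [ 490.5 -355.4]] c [ 507.3 -367.2]
  edge 27.3348716956007 -82.23442062865654
  edge 28.880084319342398 -170.54905488376366
  edge 28.347042674827907 99.32066468835625
  edge 29.63726526361153 7.471068703091971
scene [[ 496.8 -383.3]
 [ 494.9 -352.5]
 [ 522.9 -349.5]
 [ 523.8 -378.7]] c [ 509.6 -366. ]
  edge 30.77422639357599 93.57055005772659
  edge 28.187288422519753 6.179377680347311
  edge 29.22196273288437 -88.26579519724827
  edge 27.370476003550444 -170.45202369101378
knob [[ 467.9 -372.4   58. ]] [[ 467.7 -371.8   58. ]]
(array([ 507.6, -367.2,   21.9]), np.float64(1.3880242768905342)) (array([ 467.9, -372. ,   58.3]), np.float64(0.5807600218341101))
```

Run:
```python
from h import *
crop("top","0",398,172,418,194,25,"pics/a.png");crop("scene","6",218,205,240,227,22,"pics/b.png")
a=cv2.imread("pics/a.png");b=cv2.imread("pics/b.png");H=max(a.shape[0],b.shape[0]);z=np.zeros((H,a.shape[1]+b.shape[1],3),np.uint8)
z[:a.shape[0],:a.shape[1]]=a;z[:b.shape[0],a.shape[1]:]=b
cv2.imwrite("pics/ab2.png",z[:600]); print(a.shape,b.shape)
p,_=load("top","0"); print(cv2.cvtColor(p,cv2.COLOR_RGB2GRAY)[177:189,402:416])
```

```text
(550, 500, 3) (484, 484, 3)
[[146 146 145 142 141 148 148 149 133 109 141 142 142 142]
 [130 128 128 139 147 170 188 190 147 113 146 147 148 147]
 [130 129 130 167 173 177 193 184 171 119 145 146 147 147]
 [135 127 152 175 178 164 158 158 172 126 136 137 137 139]
 [138 133 175 171 149 155 161 215 221 139 133 130 130 134]
 [129 148 176 173 128 178 187 220 214 166 143 134 116 115]
 [125 160 176 177 160 162 191 201 180 151 140 124  77  75]
 [134 157 187 177 167 158 156 138 137 154 156  93  78  79]
 [123 149 196 187 182 147 158 164 176 204 170  89  81  81]
 [117 147 165 184 194 171 201 206 207 200 120  78  77  77]
 [109 148 140 151 174 190 188 196 191 166 108  80  75 104]
 [107 149 143 151 136 144 141 145 113 141 116  82 103 138]]
```

View pics/ab2.png

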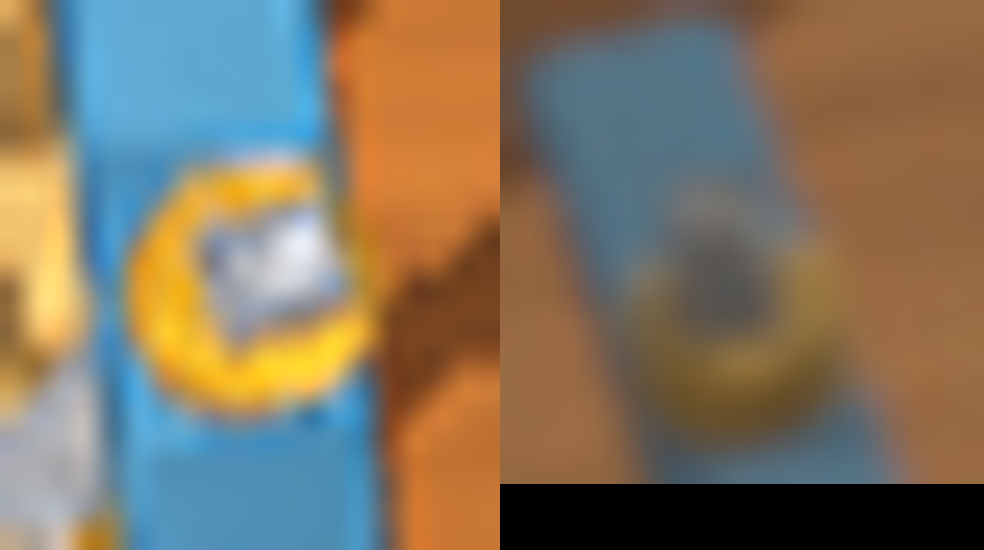

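>>> send_rows --moves '[[[0,0,0,0.119,65],[0,0,0,0.119,65],[0,0,0,0.119,65],[0,0,0,0.119,65],[0,0,0,0.119,65],[0,0,0,0.119,65],[0,0,0,0.119,65],[0,0,0,0.119,65],[0,0,0,0.119,65],[0,0,0,0.119,65],[0,0,0,0.119,65],[0,0,0,0.119,65],[0,0,0,0.117,65]]]'

```text
clock: 12.12
eef_pos: [0.5459, -0.1132, 0.2321]
ee_rot: [-0.044, -0.705, -0.044, 0.707]
force: [0.3, 0.3, -0.1]
width: 0.0558
```

>>> send_rows --moves '[[[0,0.035,0.0105,0,65],[0,0.035,0.0105,0,65],[0,0.035,0.0105,0,65],[0,0.035,0.0105,0,65],[0,0.035,0.0105,0,65],[0,0.035,0.0105,0,65],[0,0.03,0.0105,0,65],[0.03,0,0,0,65],[0.04,0,0,0,65],[0.04,0,0,0,65],[0.02,0,0,0,65],[0,0,0,0,65],[0,0,0,0,65],[0,0,0,0,65]]]'

```text
clock: 13.28
eef_pos: [0.5057, -0.3612, 0.1045]
ee_rot: [0.046, 0.706, 0.046, -0.706]
force: [0.5, 0.5, 0.8]
width: 0.0553
```

Run:
```python
from h import *
print(to([.5077,-.3669,.003],-82.5))
grab("7"); crop("scene","7",120,190,210,290,6,"pics/c14.png")
crop("scene","7",210,190,300,280,6,"pics/c14b.png")
```

```text
{'t': 13.28, 'pos': array([ 0.5057, -0.3612,  0.1045]), 'tooly': np.float64(-82.5), 'd_tool': array([ 0.1015,  0.0059, -0.0012]), 'q': array([-0.67,  0.59,  1.77, -0.  ,  0.78,  0.77]), 'w': 0.0553, 'F': array([0.55, 0.48, 0.77]), 'yaw_needed_deg': np.float64(0.0), 'spin_rad': np.float64(-0.0)}
```

View pics/c14.png

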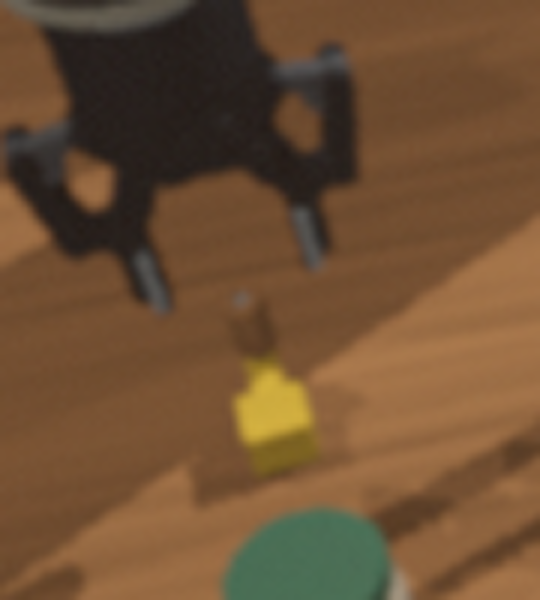

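View pics/top7.png

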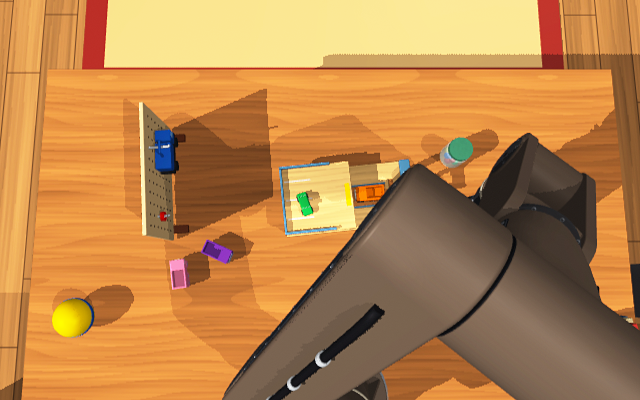

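>>> send_rows --moves '[[[0.02,0.006,-0.001,0,65],[0.02,0,0,0,65],[0.02,0,0,0,65],[0.015,0,0,0,65],[0.01,0,0,0,65],[0.005,0,0,0,65],[0,0,0,0,65],[0,0,0,0,65]]]'

```text
clock: 14.05
eef_pos: [0.5076, -0.3671, 0.0148]
ee_rot: [0.046, 0.706, 0.046, -0.705]
force: [0.0, -0.9, -0.2]
width: 0.0555
```

Run:
```python
from h import *
print(to([.5077,-.3669,.003],-82.5))
grab("8"); crop("scene","8",120,190,210,290,6,"pics/c15.png")
p,d=load('top','7'); C=cloud('top',d)*1000; m=cv2.inRange(cv2.cvtColor(p,cv2.COLOR_RGB2HSV),(3,200,90),(14,255,255)); m[:183]=0;m[205:]=0;m[:,:353]=0;m[:,385:]=0
v,u=np.nonzero(m); k=C[v,u,2]>45; P=onz('top',np.c_[u,v][k],.070)[:,:2]*1000; print(cv2.minAreaRect(P.astype(np.float32)),C[v,u,2].max())
```

```text
{'t': 14.05, 'pos': array([ 0.5076, -0.3671,  0.0148]), 'tooly': np.float64(-82.51), 'd_tool': array([ 0.0118, -0.0002, -0.0002]), 'q': array([-0.67,  0.72,  1.8 ,  0.  ,  0.62,  0.77]), 'w': 0.0555, 'F': array([ 0.04, -0.94, -0.23]), 'yaw_needed_deg': np.float64(0.01), 'spin_rad': np.float64(-0.0001)}
((542.71923828125, -99.19725036621094), (40.46957015991211, 76.30503845214844), 5.14818811416626) 790.1608009694354
```

View pics/c15.png

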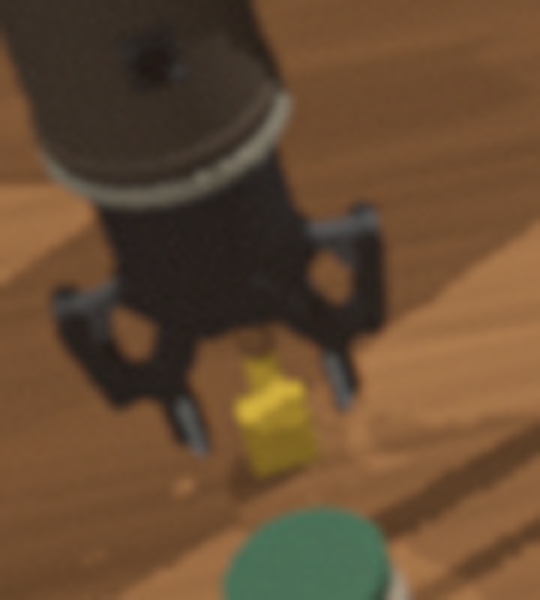

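>>> send_rows --moves '[[[0.006,0,0,0,65],[0.004,0,0,0,65],[0,0,0,0,65],[0,0,0,0,0],[0,0,0,0,0],[0,0,0,0,0],[0,0,0,0,0],[0,0,0,0,0],[0,0,0,0,0]]]'

```text
clock: 14.9
eef_pos: [0.5072, -0.3669, 0.0041]
ee_rot: [0.046, 0.706, 0.046, -0.705]
force: [-0.7, 0.5, 5.6]
width: 0.0264
```

Run:
```python
from h import *
print(to([.5077,-.3669,.003],-82.5))
grab("9"); crop("scene","9",120,190,210,290,6,"pics/c16.png")
```

```text
{'t': 14.9, 'pos': array([ 0.5072, -0.3669,  0.0041]), 'tooly': np.float64(-82.51), 'd_tool': array([ 0.0011,  0.0001, -0.0005]), 'q': array([-0.67,  0.73,  1.81,  0.  ,  0.6 ,  0.77]), 'w': 0.0264, 'F': array([-0.65,  0.48,  5.61]), 'yaw_needed_deg': np.float64(0.01), 'spin_rad': np.float64(-0.0001)}
```

View pics/c16.png

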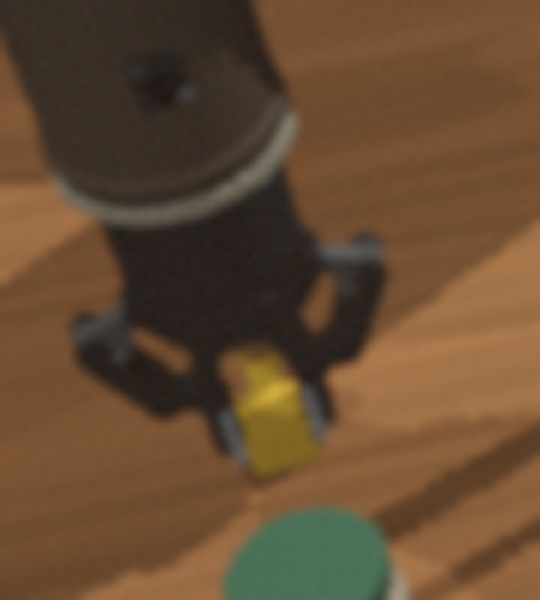

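>>> send_rows --moves '[[[-0.02,0,0,0,0],[-0.035,0,0,0,0],[-0.04,0,0,0,0],[-0.04,0,0,0,0],[-0.04,0,0,0,0],[-0.04,0,0,0,0],[-0.015,0,0,-0.083,0],[0,0,0,-0.083,0],[0,-0.03,-0.018,0,0],[0,-0.033,-0.02,0,0],[0,-0.033,-0.02,0,0],[0,-0.033,-0.02,0,0],[0,-0.02,-0.012,0,0],[0,-0.013,-0.008,0,0],[0,0,0,0,0],[0,0,0,0,0],[0,0,0,0,0],[0,0,0,0,0]]]'

```text
clock: 16.5
eef_pos: [0.5532, -0.184, 0.2338]
ee_rot: [-0.104, -0.699, -0.104, 0.699]
force: [0.3, 0.5, -1.1]
width: 0.0265
```

Run:
```python
from h import *
print(to([.5534,-.1824,.197],-73))
grab("10"); crop("scene","10",180,130,280,270,4.2,"pics/c17.png")
```

```text
{'t': 16.5, 'pos': array([ 0.5532, -0.184 ,  0.2338]), 'tooly': np.float64(-73.04), 'd_tool': array([ 0.0368, -0.0015, -0.0007]), 'q': array([-0.37,  0.38,  1.75, -0.  ,  1.01,  0.9 ]), 'w': 0.0265, 'F': array([ 0.27,  0.48, -1.07]), 'yaw_needed_deg': np.float64(0.04), 'spin_rad': np.float64(-0.0007)}
```

View pics/c17.png

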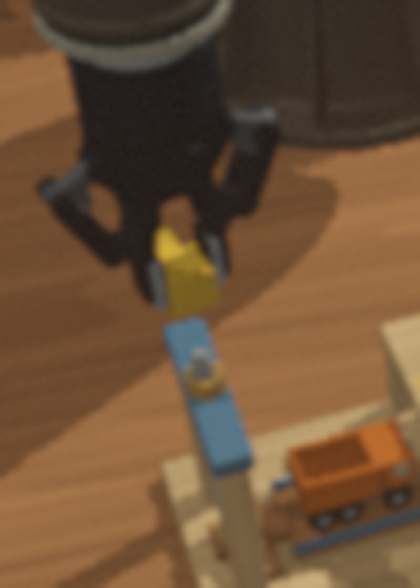

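Run:
```python
from h import *
np.set_printoptions(precision=2,suppress=True)
s,M=tool(); c=s['eef_pos']; Y=M[:,1];Z=M[:,2]
for z in (.2297,.2537):
  for sg in(1,-1):
    P=np.array([c[0],c[1],z])-Z*.014+sg*Y*.014; print(z,sg,proj('scene',P), (proj('scene',P)-[180,130]+.5)*6-.5)
print('sq top',(proj('scene',[.5534,-.1824,.186])-[180,130]+.5)*6-.5,'collar c',(proj('scene',[.5534,-.1824,.169])-[180,130]+.5)*6-.5)
crop("scene","10",180,130,280,230,6,"pics/c18.png")
```

```text
0.2297 1 [[221.24 205.69]] [[249.97 456.62]]
0.2297 -1 [[232.07 201.36]] [[314.92 430.67]]
0.2537 1 [[219.78 198.13]] [[241.15 411.3 ]]
0.2537 -1 [[230.8  193.83]] [[307.28 385.47]]
sq top [[286.61 502.06]] collar c [[292.02 531.46]]
```

View pics/c18.png

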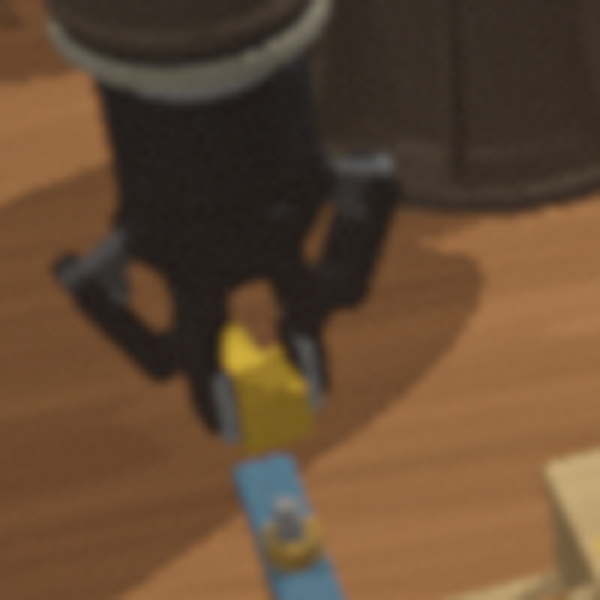

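>>> send_rows --moves '[[[0.015,-0.0015,-0.0007,0,0],[0.015,0,0,0,0],[0.006,0,0,0,0],[0,0,0,0,0],[0,0,0,0,0],[0,0,0,0,0]]]'

```text
clock: 17.1
eef_pos: [0.554, -0.1819, 0.1986]
ee_rot: [0.105, 0.7, 0.104, -0.699]
force: [0.6, -0.1, -0.8]
width: 0.0267
```

Run:
```python
from h import *
print(to([.5534,-.1824,.1731],-73))
```

```text
{'t': 17.1, 'pos': array([ 0.554 , -0.1819,  0.1986]), 'tooly': np.float64(-73.01), 'd_tool': array([0.0255, 0.0003, 0.0007]), 'q': array([-0.37,  0.42,  1.79, -0.  ,  0.93,  0.91]), 'w': 0.0267, 'F': array([ 0.57, -0.15, -0.84]), 'yaw_needed_deg': np.float64(0.01), 'spin_rad': np.float64(-0.0002)}
```

>>> send_rows --moves '[[[0.004,0,0.0007,0,0],[0.003,0,0,0,0],[0.003,0,0,0,0],[0,0,0,0,0],[0,0,0,0,0]]]'

```text
clock: 17.52
eef_pos: [0.5529, -0.1817, 0.1878]
ee_rot: [-0.105, -0.699, -0.105, 0.699]
force: [0.3, 0.4, -0.9]
width: 0.0267
```

>>> send_rows --moves '[[[0.002,0,0,0,0],[0.002,0,0,0,0],[0,0,0,0,0],[0,0,0,0,0]]]'

```text
clock: 17.85
eef_pos: [0.5534, -0.1822, 0.1842]
ee_rot: [0.105, 0.7, 0.104, -0.699]
force: [1.2, -4.5, 0.6]
width: 0.0267
```

>>> send_rows --moves '[[[0.001,0.0005,0,0,0],[0.001,0,0,0,0],[0,0,0,0,0],[0,0,0,0,0]]]'

```text
clock: 18.18
eef_pos: [0.5536, -0.1824, 0.1827]
ee_rot: [0.105, 0.7, 0.104, -0.699]
force: [-1.9, -0.9, 12.4]
width: 0.0268
```

Run:
```python
from h import *
s=readout.read_state(); print(s['force'],s['wrist_torque'],s['eef_pos'])
```

```text
[-1.93025004 -0.87677559 12.37595173] [-0.17440572  0.32720403 -0.03801182] [ 0.55357855 -0.1823613   0.1827137 ]
```

>>> send_rows --moves '[[[0,0,0,0.04,0],[0,0,0,0.04,0],[0,0,0,0,0]]]'

```text
clock: 18.43
eef_pos: [0.5534, -0.1825, 0.1822]
ee_rot: [0.076, 0.703, 0.076, -0.703]
force: [0.7, -3.7, 3.6]
width: 0.0264
```

Run:
```python
from h import *
s=readout.read_state(); print(s['force'],s['wrist_torque'],s['eef_pos'])
```

```text
[ 0.70756687 -3.68353083  3.6355797 ] [-0.59442126 -0.0660337  -0.01991536] [ 0.55338885 -0.18246617  0.18219775]
```

>>> send_rows --moves '[[[0.0015,0.0006,0,0,0],[0.0015,0,0,0,0],[0,0,0,0,0],[0,0,0,0,0]]]'

```text
clock: 18.77
eef_pos: [0.5532, -0.1827, 0.1785]
ee_rot: [-0.077, -0.703, -0.077, 0.703]
force: [2.2, -0.8, -2.7]
width: 0.0264
```

Run:
```python
from h import *
s=readout.read_state(); print(s['force'],s['wrist_torque'],s['eef_pos'],s['width'])
```

```text
[ 2.18372506 -0.81103289 -2.72959199] [-0.08598534 -0.38180679 -0.0383235 ] [ 0.55319868 -0.18265435  0.17852925] 0.026409232008545575
```

>>> send_rows --moves '[[[0.0015,0,0,0,0],[0.0015,0,0,0,0],[0,0,0,0,0],[0,0,0,0,0]]]'

```text
clock: 19.1
eef_pos: [0.5532, -0.1827, 0.1757]
ee_rot: [-0.076, -0.703, -0.077, 0.703]
force: [3.4, -0.2, -4.2]
width: 0.0269
```

>>> send_rows --moves '[[[0.001,0,0,0,0],[0.001,0,0,0,0],[0,0,0,0,0],[0,0,0,0,0]]]'

```text
clock: 19.43
eef_pos: [0.5532, -0.1827, 0.1738]
ee_rot: [-0.076, -0.703, -0.077, 0.703]
force: [1.7, 0.4, -2.0]
width: 0.0272
```

>>> send_rows --moves '[[[0.001,0,0,0,0],[0.001,0,0,0,0],[0,0,0,0,0],[0,0,0,0,0]]]'

```text
clock: 19.77
eef_pos: [0.5534, -0.1828, 0.1729]
ee_rot: [0.077, 0.703, 0.076, -0.703]
force: [-3.3, 3.3, 17.4]
width: 0.027
```

Run:
```python
from h import *
print(to([.5534,-.1824,.1731],-77.5))
grab("11"); crop("scene","11",180,150,280,270,5,"pics/c19.png")
```

```text
{'t': 19.77, 'pos': array([ 0.5534, -0.1828,  0.1729]), 'tooly': np.float64(-77.57), 'd_tool': array([-0.0002, -0.0004, -0.0001]), 'q': array([-0.37,  0.45,  1.81,  0.  ,  0.88,  0.98]), 'w': 0.027, 'F': array([-3.33,  3.33, 17.43]), 'yaw_needed_deg': np.float64(0.07), 'spin_rad': np.float64(-0.0013)}
```

View pics/c19.png

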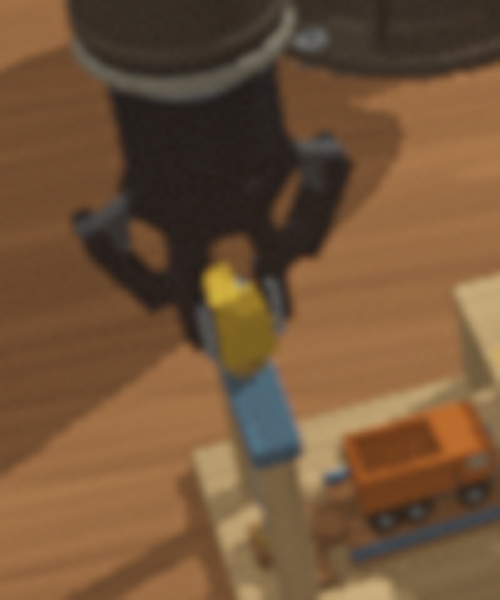

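>>> send_rows --moves '[[[0,0,0,0,60],[0,0,0,0,60],[0,0,0,0,60],[0,0,0,0,60],[-0.01,0,0,0,60],[-0.02,0,0,0,60],[-0.025,0,0,0,60],[-0.015,0,0,0,60],[0,0,0.02,0,45],[0,0,0.02,0,45],[0,0,0,0,45],[0,0,0,0,45],[0,0,0,0,45]]]'

```text
clock: 20.95
eef_pos: [0.5148, -0.1915, 0.2425]
ee_rot: [0.077, 0.703, 0.076, -0.703]
force: [0.1, -0.5, 0.2]
width: 0.0384
```

Run:
```python
from h import *
print(to([.5143,-.1914,.198],-77.5))
grab("12"); crop("scene","12",170,120,280,270,4,"pics/c20.png")
```

```text
{'t': 20.95, 'pos': array([ 0.5148, -0.1915,  0.2425]), 'tooly': np.float64(-77.6), 'd_tool': array([ 0.0445, -0.0002,  0.0005]), 'q': array([-0.41,  0.33,  1.82,  0.  ,  1.  ,  0.94]), 'w': 0.0384, 'F': array([ 0.09, -0.48,  0.17]), 'yaw_needed_deg': np.float64(0.1), 'spin_rad': np.float64(-0.0017)}
```

View pics/c20.png

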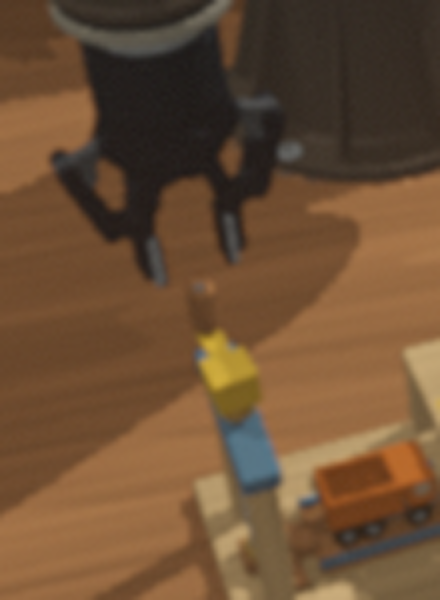

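Run:
```python
from h import *
np.set_printoptions(precision=1,suppress=True)
print((proj('scene',[[.5143,-.1914,.227],[.5534,-.1828,.193]])-[170,120]+.5)*4-.5)
p,d=load('scene','12');C=cloud('scene',d)*1000
m=cv2.inRange(cv2.cvtColor(p,cv2.COLOR_RGB2HSV),(22,120,90),(36,255,255));m[:,:210]=0;m[:,240:]=0;m[:195]=0;m[230:]=0
P=C[m>0]; print(np.nanpercentile(P[:,2],[5,50,75,90]),P[P[:,2]>188].mean(0)); k=P[:,2]>188; print(cv2.minAreaRect(P[k][:,:2].astype(np.float32)))
```

```text
[[198.9 287.4]
 [228.7 366.5]]
[190.9 193.  193.8 194.8] [ 550.6 -185.3  193. ]
((545.7250366210938, -185.6508331298828), (46.29249954223633, 26.280488967895508), 10.592649459838867)
```

>>> send_rows --moves '[[[0.015,0,0,0,45],[0.015,0,0,0,45],[0.01,0,0,0,45],[0.003,0,0,0,45],[0,0,0,0,45],[0,0,0,0,0],[0,0,0,0,0],[0,0,0,0,0],[0,0,0,0,0],[0,0,0,0,0]]]'

```text
clock: 21.88
eef_pos: [0.5145, -0.1915, 0.1995]
ee_rot: [0.077, 0.703, 0.076, -0.703]
force: [-1.1, -0.2, 4.7]
width: 0.0161
```

Run:
```python
from h import *
print(to([.5143,-.1914,.198],-77.5)); s,M=tool(); d=s['eef_pos'][:2]-[.5534,-.1828]; print(np.hypot(*d),np.degrees(np.arctan2(d[1],d[0])),s['wrist_torque'])
grab("13"); crop("scene","13",170,120,280,270,4,"pics/c21.png")
```

```text
{'t': 21.88, 'pos': array([ 0.5145, -0.1915,  0.1995]), 'tooly': np.float64(-77.58), 'd_tool': array([ 0.0015, -0.0002,  0.0001]), 'q': array([-0.41,  0.38,  1.86,  0.  ,  0.9 ,  0.94]), 'w': 0.0161, 'F': array([-1.15, -0.22,  4.66]), 'yaw_needed_deg': np.float64(0.08), 'spin_rad': np.float64(-0.0014)}
0.03991108640530621 -167.3501711084011 [-0.03592516  0.11303778 -0.02921775]
```

View pics/c21.png

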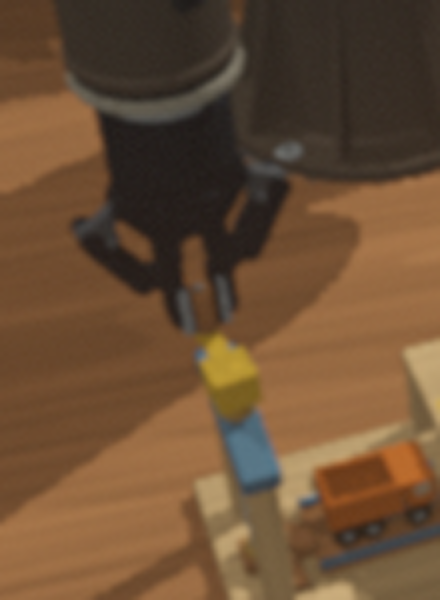

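>>> send_rows --moves '[[[0,-0.01035,-0.00136,0,0],[0,-0.00965,-0.004,0,0],[0,-0.00828,-0.00636,0,0],[0,-0.00636,-0.00828,0,0],[0,-0.004,-0.00965,0,0],[0,-0.00136,-0.01035,0,0],[0,0,0,0,0]]]'

```text
clock: 22.57
eef_pos: [0.5467, -0.143, 0.1994]
ee_rot: [0.077, 0.704, 0.077, -0.702]
force: [0.0, 2.1, 8.4]
width: 0.016
```

```bash
cat > w.py <<'E'
from h import *
s,M=tool(); d=s['eef_pos'][:2]-[.5534,-.1828]; dl=M.T@np.array([d[0],d[1],0])
print(s['clock'],s['eef_pos'].round(4),'r',np.hypot(*d).round(4),'ang',np.degrees(np.arctan2(d[1],d[0])).round(1),'tool yz',dl[1:].round(4),'F',s['force'].round(1),s['wrist_torque'].round(2),s['width'].round(4))
E
python3 w.py
```

```text
Traceback (most recent call last):
  File "w.py", line 3, in <module>
    print(s['clock'],s['eef_pos'].round(4),'r',np.hypot(*d).round(4),'ang',np.degrees(np.arctan2(d[1],d[0])).round(1),'tool yz',dl[1:].round(4),'F',s['force'].round(1),s['wrist_torque'].round(2),s['width'].round(4))
                                                                                                                                                                                                   ^^^^^^^^^^^^^^^^
AttributeError: 'float' object has no attribute 'round'
```

```bash
sed -i "s/s\['width'\].round(4)/round(s['width'],4)/" w.py; python3 w.py
```

```text
22.5667 [ 0.5467 -0.143   0.1994] r 0.0404 ang 99.5 tool yz [-0.0403 -0.0021] F [0.  2.1 8.4] [ 0.26 -0.04  0.04] 0.016
```

>>> send_rows --moves '[[[0,0.00136,-0.01035,0,0],[0,0.004,-0.00965,0,0],[0,0.00636,-0.00828,0,0],[0,0.00828,-0.00636,0,0],[0,0.00965,-0.004,0,0],[0,0.01035,-0.00136,0,0],[0,0,0,0,0]]]'

```text
clock: 23.15
eef_pos: [0.5936, -0.1753, 0.1992]
ee_rot: [0.077, 0.703, 0.076, -0.703]
force: [2.3, -0.4, 8.8]
width: 0.016
```

```bash
python3 w.py
python3 - <<'E'
from h import *
grab("14"); crop("scene","14",170,120,300,280,3.7,"pics/c22.png")
E
```

```text
23.15 [ 0.5936 -0.1753  0.1992] r 0.0409 ang 10.6 tool yz [ 0.0013 -0.0409] F [ 2.3 -0.4  8.8] [-0.13 -0.22  0.01] 0.016
```

View pics/c22.png

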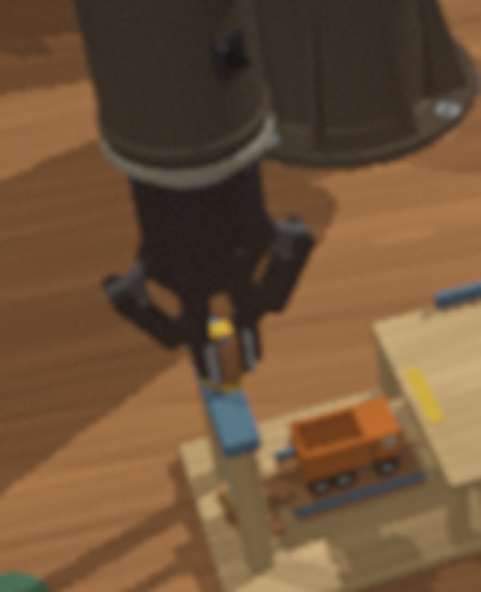

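>>> send_rows --moves '[[[0,0.0095,0.0018,0,0],[0,0.00965,0.004,0,0],[0,0.00828,0.00636,0,0],[0,0.00636,0.00828,0,0],[0,0.004,0.00965,0,0],[0,0.00136,0.01035,0,0],[0,-0.00136,0.01035,0,0],[0,-0.004,0.00965,0,0],[0,-0.00636,0.00828,0,0],[0,-0.00828,0.00636,0,0],[0,-0.00965,0.004,0,0],[0,-0.01035,0.00136,0,0],[0,0,0,0,0],[0,0,0,0,0]]]'

```text
clock: 24.42
eef_pos: [0.5138, -0.1898, 0.1991]
ee_rot: [0.077, 0.703, 0.077, -0.703]
force: [-0.9, 0.6, 7.0]
width: 0.016
```

```bash
python3 w.py
python3 - <<'E'
from h import *
grab("15"); crop("scene","15",170,120,300,280,3.7,"pics/c23.png")
E
```

```text
24.4167 [ 0.5138 -0.1898  0.1991] r 0.0402 ang -169.9 tool yz [-0.0017  0.0402] F [-0.9  0.6  7. ] [ 0.14 -0.05 -0.  ] 0.016
```

View pics/c23.png

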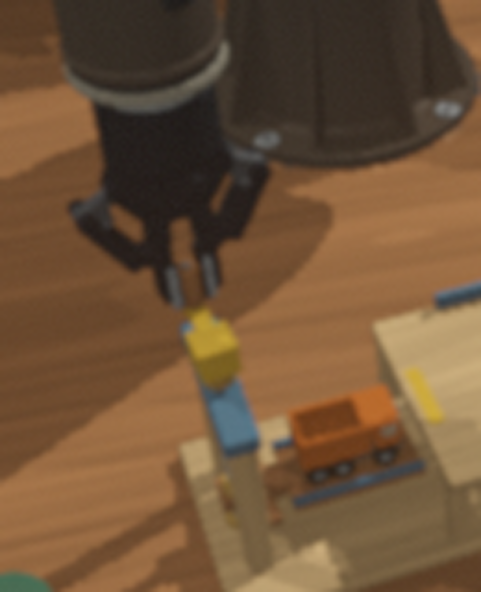

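>>> send_rows --moves '[[[0,-0.0092,-0.00136,0,0],[0,-0.00965,-0.004,0,0],[0,-0.00828,-0.00636,0,0],[0,-0.00636,-0.00828,0,0],[0,-0.004,-0.00965,0,0],[0,-0.00136,-0.01035,0,0],[0,0.00136,-0.01035,0,0],[0,0.004,-0.00965,0,0],[0,0.00636,-0.00828,0,0],[0,0.00828,-0.00636,0,0],[0,0.00965,-0.004,0,0],[0,0.01035,-0.00136,0,0],[0,0,0,0,0]]]'

```text
clock: 25.6
eef_pos: [0.5935, -0.1757, 0.1992]
ee_rot: [0.077, 0.703, 0.076, -0.703]
force: [2.9, 0.3, 10.1]
width: 0.0161
```

```bash
python3 w.py
```

```text
25.6 [ 0.5935 -0.1757  0.1992] r 0.0407 ang 10.1 tool yz [ 0.0017 -0.0407] F [ 2.9  0.3 10.1] [-0.05 -0.49  0.  ] 0.0161
```

>>> send_rows --moves '[[[0,0.0091,0.0018,0,0],[0,0.00965,0.004,0,0],[0,0.00828,0.00636,0,0],[0,0.00636,0.00828,0,0],[0,0.004,0.00965,0,0],[0,0.00136,0.01035,0,0],[0,-0.00136,0.01035,0,0],[0,-0.004,0.00965,0,0],[0,-0.00636,0.00828,0,0],[0,-0.00828,0.00636,0,0],[0,-0.00965,0.004,0,0],[0,-0.01035,0.00136,0,0],[0,0,0,0,0],[0,0,0,0,0]]]'

```text
clock: 26.77
eef_pos: [0.5135, -0.1896, 0.1991]
ee_rot: [0.077, 0.703, 0.077, -0.703]
force: [2.1, 0.8, 5.2]
width: 0.016
```

```bash
python3 w.py
python3 - <<'E'
from h import *
grab("16"); crop("scene","16",170,120,300,280,3.7,"pics/c24.png")
for t in ("13","15","16"):
    p,d=load('scene',t);C=cloud('scene',d)*1000
    m=cv2.inRange(cv2.cvtColor(p,cv2.COLOR_RGB2HSV),(3,150,80),(14,255,255));m[:,:240]=0;m[:,290:]=0;m[:180]=0;m[265:]=0
    P=C[m>0]; print(t,len(P),np.nanpercentile(P[:,2],[80,95,99]))
    b=cv2.inRange(cv2.cvtColor(p,cv2.COLOR_RGB2HSV),(100,60,30),(120,255,255));b[:,:246]=0;b[:,290:]=0;b[:200]=0;b[265:]=0
    P=C[b>0]; print('  curb',len(P),np.nanmedian(P,0))
E
```

```text
26.7667 [ 0.5135 -0.1896  0.1991] r 0.0405 ang -170.3 tool yz [-0.002   0.0404] F [2.1 0.8 5.2] [ 0.19 -0.6  -0.01] 0.016
13 471 [65.34286141 67.50110178 68.82276518]
  curb 1 [452.26335183  -3.11462733  97.93560313]
15 514 [88.19555179 90.31470391 91.4089973 ]
  curb 2 [511.74274082 -49.65605097  69.55099424]
16 528 [111.9274815  113.92993817 115.85109634]
  curb 2 [450.11511519  -2.71425103  94.02098724]
```

View pics/c24.png

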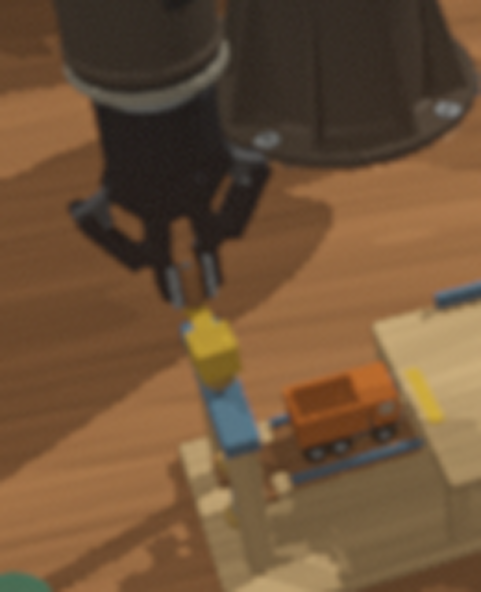

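>>> send_rows --moves '[[[0,-0.0091,-0.0015,0,0],[0,-0.00965,-0.004,0,0],[0,-0.00828,-0.00636,0,0],[0,-0.00636,-0.00828,0,0],[0,-0.004,-0.00965,0,0],[0,-0.00136,-0.01035,0,0],[0,0.00136,-0.01035,0,0],[0,0.004,-0.00965,0,0],[0,0.00636,-0.00828,0,0],[0,0.00828,-0.00636,0,0],[0,0.00965,-0.004,0,0],[0,0.01035,-0.00136,0,0],[0,0,0,0,0],[0,0,0,0,0]]]'

```text
clock: 28.03
eef_pos: [0.5931, -0.1753, 0.1994]
ee_rot: [0.077, 0.704, 0.076, -0.702]
force: [6.0, 0.6, 9.9]
width: 0.016
```

```bash
python3 w.py
python3 - <<'E'
from h import *
grab("17"); crop("scene","17",230,180,330,280,7,"pics/c25.png")
for t in ("0","6","12","13","15","16","17"):
    p,d=load('scene',t);C=cloud('scene',d)*1000
    m=cv2.inRange(cv2.cvtColor(p,cv2.COLOR_RGB2HSV),(3,150,80),(14,255,255));m[:,:240]=0;m[:,290:]=0;m[:180]=0;m[265:]=0
    if t=="0": m=cv2.inRange(cv2.cvtColor(p,cv2.COLOR_RGB2HSV),(3,150,60),(14,255,255)); m[:192]=0;m[225:]=0;m[:,:380]=0;m[:,410:]=0
    P=C[m>0]; q=C.reshape(-1,3)
    k=(abs(q[:,2]-84)<7)&(q[:,0]>480)&(q[:,0]<600)&(q[:,1]>-30)&(q[:,1]<40)
    print(t,len(P),np.nanpercentile(P[:,2],[80,90,95,99]),'deck',np.median(q[k,2]))
p,d=load('top','17');C=cloud('top',d)*1000
cv2.imwrite("pics/t17.png",p[130:260,250:450,::-1].repeat(3,0).repeat(3,1))
E
```

```text
28.0333 [ 0.5931 -0.1753  0.1994] r 0.0404 ang 10.7 tool yz [ 0.0012 -0.0404] F [6.  0.6 9.9] [-0.   -0.8  -0.02] 0.016
0 472 [45.3259774  46.97364291 47.86783287 49.722211  ] deck 84.15647897846051
6 464 [65.91838799 67.10050194 68.07220142 69.44340304] deck 84.2187972933377
12 483 [65.46744598 66.69926233 67.60227831 68.96318783] deck 83.98807416365139
13 471 [65.34286141 66.61677199 67.50110178 68.82276518] deck 84.20081485673924
15 514 [88.19555179 89.58852524 90.31470391 91.4089973 ] deck 84.06200760259131
16 528 [111.9274815  113.0815458  113.92993817 115.85109634] deck 84.31411163438862
17 524 [124.0328499  125.38361018 125.92192693 127.20015152] deck 84.16140594987365
```

View pics/c25.png

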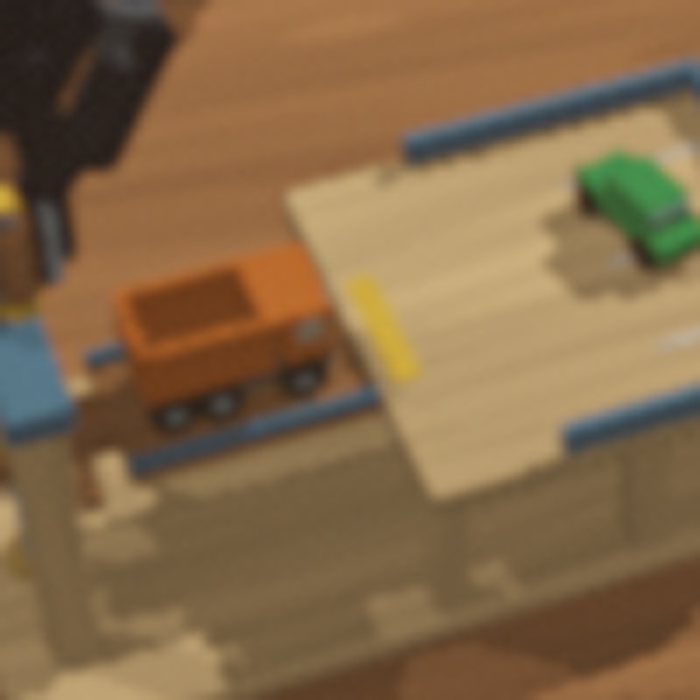

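View pics/t17.png

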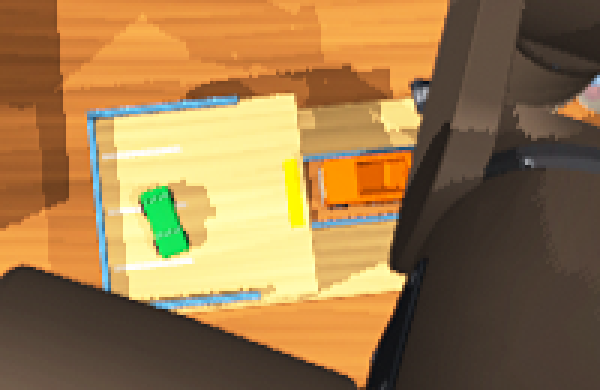

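Run:
```python
from h import *
np.set_printoptions(precision=1,suppress=True)
p,d=load('scene','17');C=cloud('scene',d)*1000
def px(x,y): return round((x+.5)/7-.5+230),round((y+.5)/7-.5+180)
for nm,pts in {'floor':[(100,420),(120,440),(110,400),(340,375),(350,360),(240,415)],'curb':[(200,453),(250,437),(300,422),(350,403)],'deck':[(320,230),(420,450),(440,300)]}.items():
    for q in pts:
        u,v=px(*q); print(nm,u,v,C[v,u],p[v,u])
```

```text
floor 244 240 [ 557.2 -152.5   83.3] [91 61 39]
floor 247 242 [ 561.4 -145.8   77.7] [89 60 38]
floor 245 237 [ 542.2 -147.9   78.1] [92 62 39]
floor 278 233 [554.1 -59.8  79.7] [131  92  56]
floor 280 231 [545.7 -52.4  76.9] [96 68 43]
floor 264 239 [ 563.3 -100.3   77.7] [82 59 41]
curb 258 244 [ 579.6 -119.4   81.1] [66 68 70]
curb 265 242 [ 575.4 -100.    78.5] [69 70 75]
curb 272 240 [575.8 -81.   81. ] [71 74 77]
curb 280 237 [573.7 -58.6  83.8] [75 85 93]
deck 275 212 [477.5 -50.7  85.8] [197 168 120]
deck 290 244 [604.1 -38.7  82.3] [184 156 111]
deck 292 222 [526.9 -13.6  82.9] [198 170 122]
```

>>> send_rows --moves '[[[0,0.0095,0.0016,0,0],[0,0.00965,0.004,0,0],[0,0.00828,0.00636,0,0],[0,0.00636,0.00828,0,0],[0,0.004,0.00965,0,0],[0,0.00136,0.01035,0,0],[0,0,0,0,0],[0,0,0,0,0],[0,0,0,0,0]]]'

```text
clock: 28.88
eef_pos: [0.5609, -0.2221, 0.1993]
ee_rot: [0.077, 0.703, 0.076, -0.703]
force: [0.3, -3.8, 9.8]
width: 0.0161
```

```bash
python3 w.py
python3 - <<'E'
from h import *
grab("18"); crop("scene","18",230,180,330,280,7,"pics/c26.png")
p,d=load('scene','18');C=cloud('scene',d)*1000
m=cv2.inRange(cv2.cvtColor(p,cv2.COLOR_RGB2HSV),(3,150,80),(14,255,255));m[:,:240]=0;m[:,290:]=0;m[:170]=0;m[265:]=0
P=C[m>0]; print(len(P),np.nanpercentile(P[:,2],[80,90,95,99])-[45.3,47,47.9,49.7])
E
```

```text
28.8833 [ 0.5609 -0.2221  0.1993] r 0.04 ang -79.2 tool yz [0.04   0.0012] F [ 0.3 -3.8  9.8] [-0.4   0.06 -0.08] 0.0161
533 [84.84907258 84.39900044 84.06093203 83.71066663]
```

View pics/c26.png

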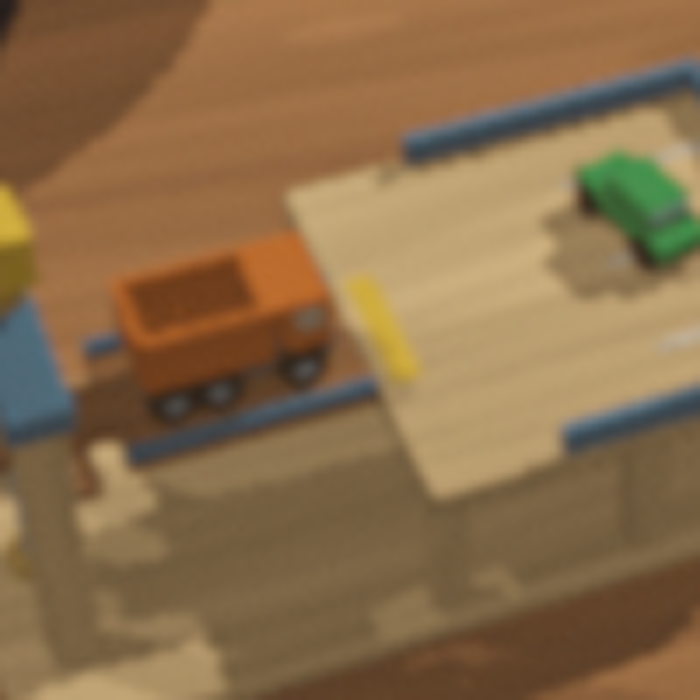

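>>> send_rows --moves '[[[0,0,0,0,45],[0,0,0,0,45],[0,0,0,0,45],[0,0,0,0,45],[-0.01,0,0,0,45],[-0.02,0,0,0,45],[-0.03,0,0,0,45],[-0.03,0,0,0,45],[0,0.03,0,0,45],[0,0.035,0,0,45],[0,0.035,0,0,45],[0,0.035,0,0,45],[0,0,0,0,45],[0,0,0,0,45],[0,0,0,0,45]]]'

```text
clock: 30.23
eef_pos: [0.5895, -0.3531, 0.289]
ee_rot: [-0.076, -0.703, -0.077, 0.703]
force: [-0.0, -0.0, 0.2]
width: 0.0386
```

```bash
python3 w.py
python3 - <<'E'
from h import *
grab("19"); crop("scene","19",130,150,370,330,3.3,"pics/c27.png"); crop("top","19",340,140,480,240,5.5,"pics/c28.png")
p,d=load('scene','19');C=cloud('scene',d)*1000; hsv=cv2.cvtColor(p,cv2.COLOR_RGB2HSV)
m=cv2.inRange(hsv,(3,150,80),(14,255,255));m[:,:240]=0;m[:,290:]=0;m[:170]=0;m[265:]=0
P=C[m>0]; print(len(P),np.nanpercentile(P[:,2],[80,90,95,99])-[45.3,47,47.9,49.7])
m=cv2.inRange(hsv,(22,120,90),(36,255,255));m[:,:205]=0;m[:,245:]=0;m[:195]=0;m[235:]=0
P=C[m>0]; print('crank z',np.nanpercentile(P[:,2],[50,75,90])); k=P[:,2]>188; print(cv2.minAreaRect(P[k][:,:2].astype(np.float32)))
E
```

```text
30.2333 [ 0.5895 -0.3531  0.289 ] r 0.1741 ang -78.0 tool yz [0.1741 0.0013] F [-0.  -0.   0.2] [ 0.01  0.03 -0.01] 0.0386
539 [84.87639363 84.22460945 84.12015437 83.31742302]
crank z [192.76693036 193.57035824 194.38801   ]
((556.5881958007812, -192.15113830566406), (28.056989669799805, 45.628814697265625), 13.52144718170166)
```

View pics/c27.png

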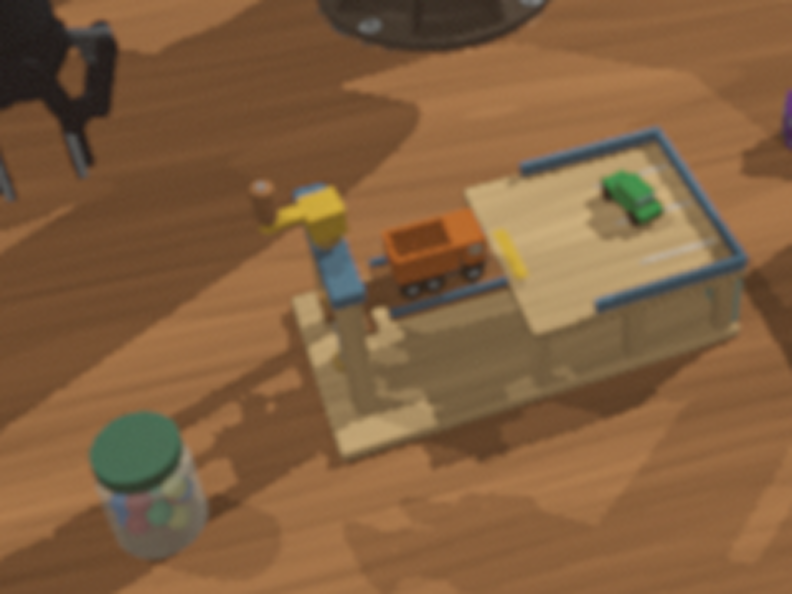

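View pics/c28.png

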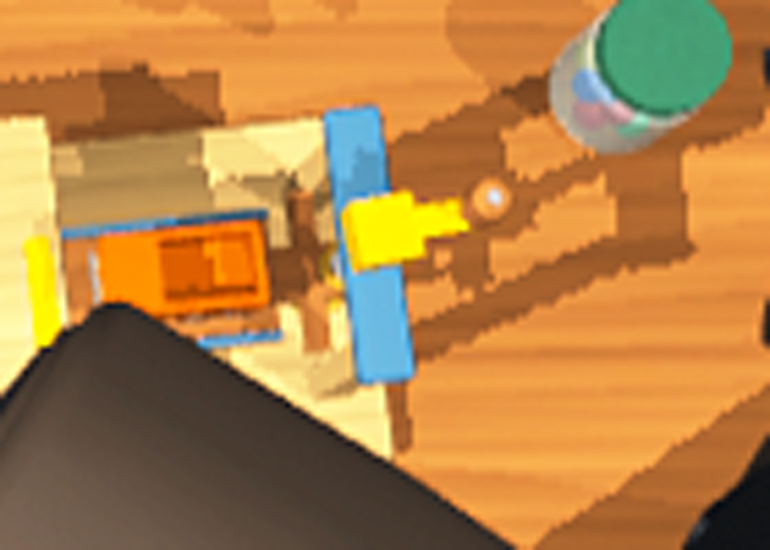

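Run:
```python
from h import *
import math
th=math.radians(5.95); G=np.array([[math.cos(th),math.sin(th)],[-math.sin(th),math.cos(th)]])
for n,t in(('top','7'),('scene','6'),('scene','19'),('top','19')):
    p,d=load(n,t);C=cloud(n,d)*1000
    m=cv2.inRange(cv2.cvtColor(p,cv2.COLOR_RGB2HSV),(3,150,80),(14,255,255));x0,y0,x1,y1=(240,170,290,265) if n=='scene' else (353,175,395,205)
    M=np.zeros_like(m);M[y0:y1,x0:x1]=m[y0:y1,x0:x1]
    zt=131 if t=='19' else 67
    k=(M>0)&(abs(C[:,:,2]-zt)<8); v,u=np.nonzero(k); P=onz(n,np.c_[u,v],zt/1000)[:,:2]*1000
    r=cv2.minAreaRect(P.astype(np.float32)); print(n,t,len(P),r,'in lift',(G@(np.array(r[0])-[544.8,-99.9])).round(1), 'median C',(G@(np.median(C[k][:,:2],0)-[544.8,-99.9])).round(1))
```

```text
top 7 118 ((543.859130859375, -99.6534423828125), (38.99296569824219, 76.34529113769531), 5.4363298416137695) in lift [-0.9  0.3] median C [ 8.3 11.2]
scene 6 214 ((551.0584106445312, -101.90200805664062), (46.625267028808594, 74.70775604248047), 6.986648082733154) in lift [ 6.  -2.6] median C [5.5 9.4]
scene 19 241 ((550.385009765625, -101.9890365600586), (46.630916595458984, 74.76663970947266), 6.205662727355957) in lift [ 5.3 -2.7] median C [4.3 8.1]
top 19 52 ((543.8660888671875, -99.51225280761719), (39.07172393798828, 76.9176254272461), 5.719934463500977) in lift [-0.9  0.5] median C [-14.  -10.4]
```

```bash
python3 -c "
from plant import robot
print(robot.hand_in())"
```

```text
the job is handed in; nothing more can be done
None
```

I parked the orange dumper on the lift and fitted the yellow crank fully down on the spindle with the lift still low. I then wound the crank about 2¾ turns clockwise by its knob, let go and handed the job in at about 30 s. Handing in gives no verdict, so these are my own last checks:

- **Lift:** the floor measures about 84.2 mm up against 84 mm for the deck, so it is level within about 1 mm.
- **Dumper:** the top view puts it about 1 mm across and 0.5 mm along from the floor's centre, and less than 1° off lengthways.
- **Crank:** the top of its hub is at about 193 mm, which is where it should be when fully down.
- **Robot:** it is clear of everything and reads no force.
- **Other things:** the jar and the green car look unmoved in the final pictures. I did not measure the blue truck's swing; it was last in view, looking undisturbed, before I wound the lift, and nothing went near it.

Two readings disagreed:

- **Lift height at the start:** my estimate was 5 mm from the height at which the dumper seemed to touch down, but 0.6 mm from the depth pictures. I set the final level by measuring it directly against the deck, so this did not matter.
- **Dumper across the floor:** the scene camera showed it about 5 mm off centre. Its outline there also took in the dumper's side, so I trusted the top view.

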